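# Nest the hub caps in the warming box

### The job

Load the bench warming box: give its yellow quarter-turn latch a quarter turn clockwise to release the sliding hood, slide the hood fully to the left, and nest all the domed hub caps in one level stack on the seat ring inside, each upside down (hollow up) and cupped in the one below. Then slide the hood fully shut, turn the latch back to lock it, and last of all turn the thermostat knob clockwise to its end stop. Leave the roll of tape and the screwdriver where they lie.

Things in the scene. Friction and masses are not known exactly. Their poses are not given: they have to be found in the camera images.
- warmer: grey warming box 262 x 384 mm, fixed. Origin on the worktop; x to its back, y to its left along the hood's track (yaw within 0.15). Right part: chamber, x -75..75, y -173..-5 mm, floor 18 mm, front and back walls 50 mm tall, right end wall 134 mm tall. Left part: deck 50 mm tall for the open hood. Front, x -177..-85 mm: apron 50 mm tall with latch (left) and thermostat (right).
- seat_top (a point): centre of the top of the seat ring in the chamber, 36 mm above the worktop; ring inside 59, outside 72, height 18 mm. The first cap's dome goes into it and its shoulder rests on the ring: its centre is then 2 mm above this point. The next cap's dome goes into the first one's collar, its shoulder on the rim: each further centre is 20 mm higher.
- hood (a joint): slide of the hood, m: 0 = shut over the chamber, 0.17 = fully open (moved to the box's +y). About 2 N friction, stays where left. The closed hood's top is 130 mm above the worktop. The engaged latch blocks it after 9 mm.
- hood_handle (a point): middle of the hood's round black handle bar, 12 mm thick, 80 mm long along the box's x axis, 165 mm above the worktop, 35 mm above the hood's top; moves with the hood
- latch (a joint): quarter-turn cam latch, rad: 0 = locked (steel tongue in front of the hood's lug), 1.571 = released; grows clockwise seen from above; stiff to about 0.05 N m, stays where left, stops at both ends
- latch_grip (a point): on the latch's vertical axis, 115 mm above the worktop, 2 mm above the middle of its yellow wing grip (12 mm thick, 46 long, 30 tall, top at 128 mm). The wing is long along this frame's y axis, thin along x; the frame turns with the latch; at 0 its axes are the box's.
- thermostat (a joint): thermostat knob, rad: 0 = lowest, 2.4 = end stop clockwise (red mark); grows clockwise seen from above; starts between 0.2 and 1.0; about 0.04 N m friction, stays where left
- thermostat_grip (a point): on the knob's vertical axis, 115 mm above the worktop, 2 mm above the middle of its black bar grip (13 mm thick, 46 long, 30 tall, top at 128 mm). The bar is long along this frame's x axis, thin along y; the frame turns with the knob; white pointer at its -x end.
- cap_0_center (a point): domed steel hub cap, 64 mm outside diameter, 36 tall, round; starts on the worktop hollow side (z axis) up. From below: dome 16 mm deep (28 mm wide flat at the bottom, 54 mm at its top), shoulder, straight collar 20 mm tall (outside 64, inside 59 mm) up to the open rim. This point is on its axis, half-way up, 18 mm under the rim. May be absent (None).
- cap_1_center (a point): domed steel hub cap, 64 mm outside diameter, 36 tall, round; starts on the worktop hollow side (z axis) up. From below: dome 16 mm deep (28 mm wide flat at the bottom, 54 mm at its top), shoulder, straight collar 20 mm tall (outside 64, inside 59 mm) up to the open rim. This point is on its axis, half-way up, 18 mm under the rim. May be absent (None).
- cap_2_center (a point): domed steel hub cap, 64 mm outside diameter, 36 tall, round; starts on the worktop hollow side (z axis) up. From below: dome 16 mm deep (28 mm wide flat at the bottom, 54 mm at its top), shoulder, straight collar 20 mm tall (outside 64, inside 59 mm) up to the open rim. This point is on its axis, half-way up, 18 mm under the rim. May be absent (None).
- cap_3_center (a point): domed steel hub cap, 64 mm outside diameter, 36 tall, round; starts on the worktop hollow side (z axis) up. From below: dome 16 mm deep (28 mm wide flat at the bottom, 54 mm at its top), shoulder, straight collar 20 mm tall (outside 64, inside 59 mm) up to the open rim. This point is on its axis, half-way up, 18 mm under the rim. May be absent (None).
- tape: roll of black tape, 62 mm diameter, 19 mm tall, lying flat; bystander
- screwdriver: screwdriver with a red handle, 201 mm long, lying; bystander
Not all that is in view belongs to the job. Leave any blue or green look-alike of the part that bears cap_0_center alone. Leave any red or turquoise look-alike of the part that bears cap_1_center alone.

How it is judged (in metres and radians):
On the way, in this order (a step that is already met when the one before it is completed fails the run):
1. the latch is turned a quarter turn clockwise, released (value of joint latch above 1.35 rad), for 0.1 s.
2. the hood is slid fully open (value of joint hood above 0.16 m), for 0.1 s.
3. all caps that are present are nested level, hollow up, on the seat (horizontal distance between each of cap_0_center, cap_1_center, cap_2_center, cap_3_center and seat_top below 0.007 m and angle between each of cap_0_center, cap_1_center, cap_2_center, cap_3_center's own z axis and vertical below 0.1 rad and height (world z) of each of cap_0_center, cap_1_center, cap_2_center, cap_3_center below 0.112 m), for 0.5 s.
4. the hood is slid shut over them (value of joint hood below 0.012 m), for 0.2 s.
5. the latch is turned back, locked (value of joint latch below 0.2 rad), for 0.1 s.
6. the thermostat is turned clockwise to its end stop (value of joint thermostat above 2.3 rad), for 0.2 s.
At the end, for the whole second after the job is handed in: all present caps nested on the seat: axes within 7 mm of the seat's, hollow up and within 0.1 rad of level, centres below 112 mm; hood within 12 mm of shut, latch within 0.2 rad of locked, thermostat within 0.1 rad of its clockwise end stop (all of step 3 and value of joint hood below 0.012 m and value of joint latch below 0.2 rad and value of joint thermostat above 2.3 rad); the robot touches nothing.
It fails at once if the tape or the screwdriver is moved more than 5 cm (distance of any of tape, screwdriver from where it was at the start of the episode above 0.05 m).
Of cap_0, cap_1, cap_2, cap_3 only 2 to 4 are there at a start; the rules pass over those that are not, and their reading is None.
At some moment in a run one of cap_0, cap_1, cap_2, cap_3 may be knocked a few centimetres aside while the robot is not near it.
It also fails if it takes over 210 s, if anything falls off the work surface, if the arm or the gripper's body presses on something with over 40 N, if the wrist force passes 120 N, or if a joint passes its speed limit or range.

### The arm

A 6-joint arm with a two-finger parallel gripper is mounted at the origin on a cart in front of the work surface, level with it; the furniture and walls round the work are solid. World frame = base frame: x ahead of the robot, y to its left, z up, the work surface at z = 0. Lengths are in mm, angles in rad, forces in N, time in s.
With the tool pointing down it reaches from about 350 to 775 mm from the base axis. Payload 7.3 kg.
Tool frame: the origin (TCP) lies between the finger pads; the fingertips stand 8 mm ahead of it and the grasp point (between the pads) lies 11 mm behind it; y points along the fingers, z is the direction in which the jaws open and shut, and the axes are right-handed (so a half turn about y gives the same grasp; the last joint's range is limited). The gripper opens to 92 mm and grips with 3 to 60 N. Pads are 19 mm wide; open, the fingers measure 130 mm over their backs; the gripper's body (75 mm by 190 mm) begins 47 mm behind the grasp point.
Start: joints at [-0.146, 0.342, 1.524, -0, 1.275, -0.146], TCP at [525.022, 0.019, 195.541] pointing down, gripper open.
Joint ranges: [-2.53, 2.53], [-0.77, 2.02], [0.04, 2.7], [-1, 4.14], [0.28, 2.66], [-3.11, 3.11]. Speed limits (rad/s): [2.57, 2.57, 3.14, 3.14, 3.14, 3.14].

### API

Orientations are given as [roll, pitch, yaw] about the fixed x, y, z axes, in that order (R = Rz(yaw) Ry(pitch) Rx(roll)).
In Python, from plant import bot, vision, job gives the robot as it stands. The module is installed in compiled form; this text tells all that it offers.
- The arm moves only by the tool arm_command, never from a script. Its argument "deltas" is a list of rows, each a list of 4 numbers: the shift along the tool's x, y, z in m, then the turn about the tool's y in degrees. In form: [[x, y, z, twist], ...]. A call has 1 to 5 rows; each row shifts and turns the commanded pose from where the row before left it, along the tool's axes as they then stand; what a row does not reach is not made up. A row lasts 1/10 s, in which the tool goes at most 50 mm and 8.59 degrees, less where a joint would pass 70% of its speed; a pose out of reach is approached as far as the arm can. A call is refused whole if a number of a shift passes 0.05 or a number of a turn 8.59, either way. A call with a gripper value outside its range is refused whole. "claw" is the closure in counts, from 0 (fully open) to 255 (shut), set as the call begins (left out, the last holds). The fingers move at their own pace and stop on an object; the grip force is fixed at half the most. Time passes only in rows, so rows that do not move let the fingers close. It gives the time, the measured TCP pose, the force and the opening at its end, in the units of the state.
- bot.get_obs(): the state, without advancing time (a new reading comes with each control period).
- vision.capture(name): name is "scene" or "side" or "wrist"; returns a dict with "img" (400x640x3 uint8, red, green, blue), "camera_matrix" (3x3 intrinsics, pixels), "dist_coeffs" ([k1, k2, p1, p2, k3] as OpenCV has them; the pictures are not rectified), "world_to_cam" (4x4, takes a point from world to camera coordinates); the wrist camera has in their place "mount" (4x4, takes a point from camera to tool coordinates, whose origin is the TCP and whose axes are the tool frame's). Camera axes: x right, y down, z forward; pixel columns grow to the right and rows downward; lengths in mm; the calibration is good to about 2 mm. A picture is of the moment at which its call begins: read the wrist's pose just before it. There is no depth.
- job.close_job(): hands the job in, once; it reports no verdict.
Trained networks look in a picture, given as the dict that the camera call returned (one of the last four; its "shot" number tells which), for a name from the list of things; names that differ only in an ending like _2 or _b are one class to them, and where a whole thing is asked for, a point or a joint stands for the part that bears it (a point fixed in the world has none). Each returns a list of dicts, best first, with "confidence" (0 to 1); they miss things now and then, are a little off and sometimes report something else, mostly with a low value. They report only what shows in the picture. A call takes as long as a camera call. They do not tell look-alikes from the thing itself.
- vision.find_in(picture, name): "xyz" ([x, y, z] in mm, in the coordinates of the camera as it stood for that picture, good to about 4 mm: the middle of the surface that is visible of it).
- vision.regions_of(picture, name): "mask" (400x640 bool, what is visible of it).
The state is a dict: "time": time; "joint_positions": joint angles; "dq": joint speeds; "tau": joint torques, N m; "tool_pos": TCP position; "tcp_rot": TCP orientation; "contact_force": force on the tool from outside, world axes, zero at the start; "moment": the same for the moment, N m; "grip_width": finger opening in mm.
Only numpy, scipy, OpenCV 4.12 (cv2) and the standard library are available. Lean on these libraries where they do the work, as an engineer would, in place of code of your own. Each camera call takes 0.05 s, during which the arm holds its last target. There are 200 camera calls.

## Working session

There is one attempt and no reset: what is moved stays moved. The work goes in short steps, Python scripts to look and compute and a tool call to move; the robot and the scene stay as the last step left them, time stands still between calls to the robot, and variables do not carry over. Pictures are saved under pics/ and viewed, about 12 in all and at most 16, crops included, and the job is handed in when it is done.

Besides the shell and the picture viewer there is one more tool, called after "Request:" by a JSON object that holds its "name" and its "arguments", one argument or row to a line. arm_command: Moves the arm, as the interface text tells. Its arguments: {"type":"object","properties":{"deltas":{"type":"array","items":{"type":"array","items":{"type":"number"}}},"claw":{"type":"number"}},"required":["deltas"]}

```bash
mkdir -p pics; cat > h.py <<'E'
import numpy as np, cv2
from scipy.spatial.transform import Rotation as R
from plant import bot, vision, job
def T():
    o=bot.get_obs(); M=np.eye(4); M[:3,:3]=R.from_euler('xyz',o['tcp_rot']).as_matrix(); M[:3,3]=o['tool_pos']; return M
def cap(n):
    t=T(); p=vision.capture(n)
    p['c2w']=t@np.array(p['mount']) if n=='wrist' else np.linalg.inv(np.array(p['world_to_cam']))
    return p
def save(p,f): cv2.imwrite('pics/'+f,p['img'][:,:,::-1])
def find(p,n):
    return [(round(d['confidence'],2),(p['c2w']@np.append(d['xyz'],1))[:3].round(1)) for d in vision.find_in(p,n)]
def ray(p,uv,z):
    q=cv2.undistortPoints(np.array([[uv]],float),np.array(p['camera_matrix']),np.array(p['dist_coeffs']))[0,0]
    d=p['c2w'][:3,:3]@np.array([q[0],q[1],1]); o=p['c2w'][:3,3]
    return (o+d*(z-o[2])/d[2]).round(1)
def proj(p,X):
    w=np.linalg.inv(p['c2w']); r,_=cv2.Rodrigues(w[:3,:3])
    return cv2.projectPoints(np.array(X,float).reshape(-1,1,3),r,w[:3,3],np.array(p['camera_matrix']),np.array(p['dist_coeffs']))[0][:,0]
E
python3 - <<'E'
from h import *
o=bot.get_obs(); print({k:np.round(v,3) for k,v in o.items()}); print(T().round(3))
for n in ['scene','side','wrist']:
    p=cap(n); save(p,n+'0.png'); print(n,p['c2w'].round(2).tolist())
    for k in ['cap_0_center','hood_handle','latch_grip','thermostat_grip','warmer','tape','screwdriver']: print(k,find(p,k))
E
```

```text
{'time': np.float64(0.0), 'joint_positions': array([-0.146,  0.343,  1.525,  0.   ,  1.275, -0.146]), 'dq': array([ 0.002,  0.001, -0.   ,  0.001,  0.001, -0.   ]), 'tau': array([ 1.0000e-03, -4.3125e+01, -2.4422e+01,  7.2000e-02,  5.6000e-02,
       -0.0000e+00]), 'tool_pos': array([5.24549e+02, 8.60000e-02, 1.94839e+02]), 'tcp_rot': array([-1.572,  0.   , -1.571]), 'contact_force': array([-0.673,  0.165,  0.22 ]), 'moment': array([-0.004, -0.007,  0.007]), 'grip_width': np.float64(92.015)}
[[-0.00000e+00 -2.00000e-03  1.00000e+00  5.24549e+02]
 [-1.00000e+00  0.00000e+00 -0.00000e+00  8.60000e-02]
 [-0.00000e+00 -1.00000e+00 -2.00000e-03  1.94839e+02]
 [ 0.00000e+00  0.00000e+00  0.00000e+00  1.00000e+00]]
scene [[0.5, -0.54, 0.67, -180.01], [-0.86, -0.3, 0.41, -591.8], [-0.02, -0.79, -0.62, 818.82], [0.0, 0.0, 0.0, 1.0]]
cap_0_center [(0.92, array([ 467.2, -409.7,   21.2])), (0.69, array([ 464.4, -175.8,   22.5])), (0.69, array([ 363.6, -461.5,   18.6]))]
hood_handle [(0.57, array([520. ,  32.9, 130.9])), (0.5, array([440.9, 170.3,  91. ]))]
latch_grip [(0.78, array([440.9, 170.3,
[... 728 characters left out ...]
1.1,  45.3]))]
warmer [(0.6, array([478.7,  80.4,  45. ]))]
tape [(0.54, array([ 697.3, -146. ,   22.7]))]
screwdriver [(0.76, array([ 701.2, -285.4,   18.9]))]
wrist [[1.0, 0.0, 0.0, 525.26], [0.0, -0.97, -0.26, 70.07], [0.0, 0.26, -0.97, 385.22], [0.0, 0.0, 0.0, 1.0]]
cap_0_center [(0.55, array([ 454.5, -183.2,   19.5]))]
hood_handle [(0.83, array([558.9,  58.4, 133.8]))]
latch_grip [(0.96, array([455.8, 158.8,  61.2]))]
thermostat_grip [(0.95, array([436.5,  46.6, 102.4])), (0.3, array([453. , 162.6,  60.8]))]
warmer [(0.96, array([535.7,  77.6, 127.7]))]
tape [(0.73, array([450.5, 161.2,  63.4])), (0.65, array([559.5,  58.8, 132.6]))]
screwdriver [(0.39, array([ 701.3, -318.9,   25.6]))]
```

View pics/scene0.png

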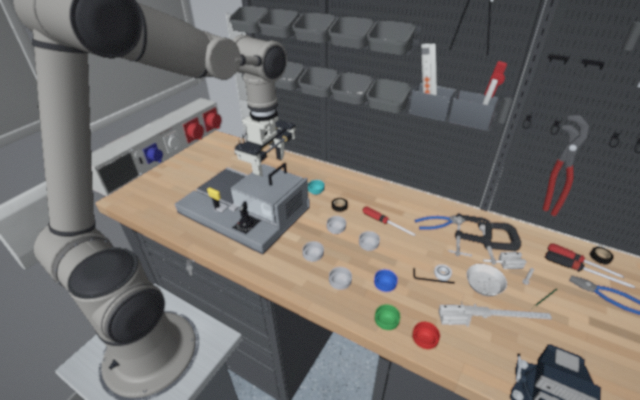

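View pics/wrist0.png

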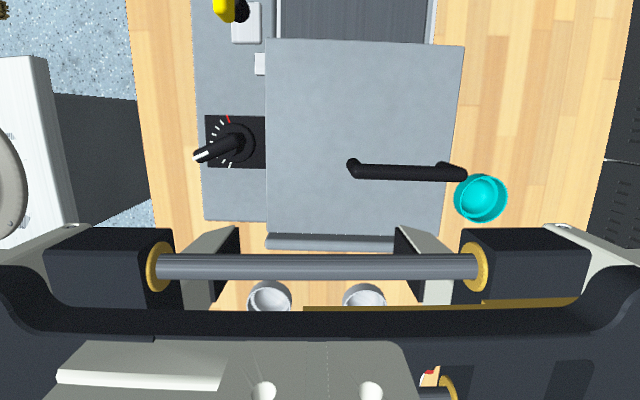

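Scene: the four steel caps are at (313,251), (340,278), (337,225) and (369,241). The blue, green, red and turquoise look-alikes are to be left. The wrist view shows the handle from (352,165) to (460,173), the thermostat at about (237,143) and the latch top at (228,5).

```bash
python3 - <<'E'
from h import *
p=cap('wrist')
for n,uv,z in [('hA',(352,163),165),('hB',(460,172),165),('FL',(267,38),130),('BL',(464,47),130),('thermTip',(197,158),128),('base',(240,143),55),('latchtop',(222,3),128),('apronFR',(205,219),50)]: print(n,ray(p,uv,z))
s=cap('scene')
for uv in [(313,250),(340,277),(337,224),(369,240),(316,186)]: print(uv,ray(s,uv,30))
q=cap('side'); save(q,'side1.png')
for c,pp in (('s',s),('d',q)):
  for r in vision.regions_of(pp,'cap_0_center'):
    m=r['mask']; v,u=np.nonzero(m); x,y=((u.min()+u.max())/2,(v.min()+v.max())/2)
    print(c,round(r['confidence'],2),x,y,m.sum(),ray(pp,(x,y),18),pp['img'][m].mean(0).round())
E
```

```text
hA [552.7  38.2 165. ]
hB [638.   31.4 165. ]
FL [485.1 135.4 130. ]
BL [647.2 130.  130. ]
thermTip [417.5  37.6 128. ]
base [438.3  45.2  55. ]
latchtop [449.3 162.7 128. ]
apronFR [386.8 -48.1  50. ]
(313, 250) [ 456.2 -185.2   30. ]
(340, 277) [ 405.4 -301.9   30. ]
(337, 224) [ 591.6 -193.6   30. ]
(369, 240) [ 575.2 -312.4   30. ]
(316, 186) [736.  -30.3  30. ]
s 0.98 385.5 280.5 419 [ 464.6 -412.2   18. ] [ 65.  99. 179.]
s 0.97 387.5 317.0 560 [ 359.4 -460.5   18. ] [ 79. 146.  90.]
s 0.8 313.0 251.5 335 [ 460.6 -182.2   18. ] [163. 164. 167.]
s 0.56 387.5 220.0 246 [ 701.1 -323.1   18. ] [160.  93.  89.]
d 0.74 373.5 278.5 355 [ 463.7 -414.6   18. ] [ 28.  90. 180.]
d 0.73 373.5 315.5 405 [ 357.4 -460.3   18. ] [ 25. 143.  63.]
d 0.58 305.0 248.0 355 [ 460.6 -184.3   18. ] [159. 159. 159.]
```

View pics/side0.png

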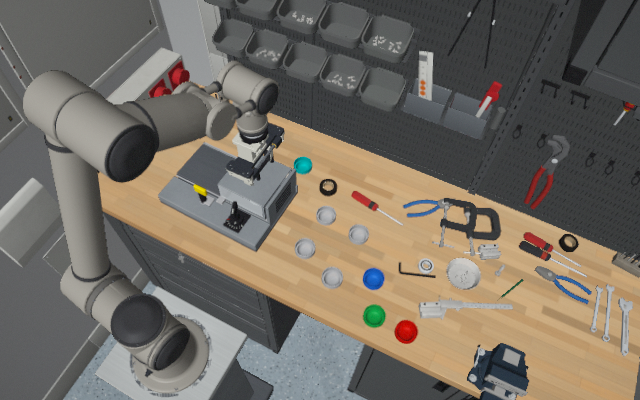

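Four steel caps: A≈(458,-184), B≈(405,-302), C≈(591,-193), D≈(575,-312). Next I move above the latch.

Request:
{"name": "arm_command", "arguments": {
  "deltas": [
    [-0.04, 0, -0.025, 0],
    [-0.04, 0, -0.025, 0],
    [-0.03, 0, -0.02, 0],
    [0, 0, 0, 0],
    [0, 0, 0, 0]
  ]
}}

```text
time: 1.95
tool_pos: [455.1, 110.4, 195.9]
tcp_rot: [-1.57, -0.0, -1.569]
contact_force: [0.7, -0.6, -0.0]
grip_width: 91.7
```

```bash
python3 - <<'E'
from h import *
p=cap('wrist'); save(p,'w1.png'); print(T()[:3,3].round(1), bot.get_obs()['tcp_rot'])
for n in ['latch_grip','thermostat_grip','hood_handle']:
  print(n,find(p,n))
  for r in vision.regions_of(p,n)[:1]:
    v,u=np.nonzero(r['mask']); print(u.min(),u.max(),v.min(),v.max())
E
```

```text
[455.6 109.8 195.8] [-1.56975135e+00 -3.32360145e-04 -1.57029800e+00]
latch_grip [(0.67, array([454.8, 173.8, 129.3]))]
297 328 96 149
thermostat_grip [(0.68, array([437.3,  56.6,  80. ]))]
279 318 217 253
hood_handle [(0.88, array([538.1, 103.9, 132.5]))]
```

View pics/w1.png

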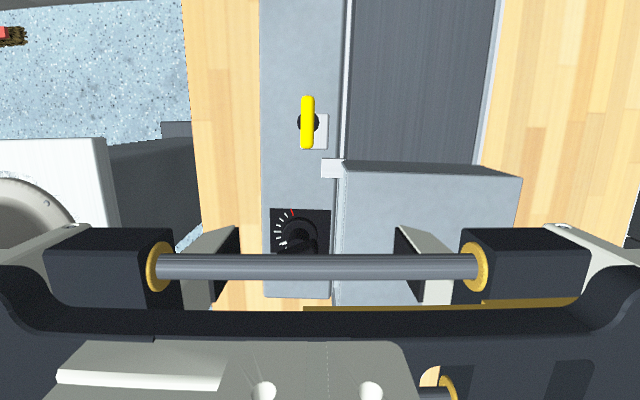

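The yellow wing spans (308,96)-(306,149). The apron/deck edge runs from (349,0) to (340,155).

```bash
python3 - <<'E'
from h import *
p=cap('wrist')
for n,uv,z in [('wtop',(308,97),128),('wbot',(306,148),128),('e1',(262,20),50),('e2',(262,290),50),('d1',(500,10),50),('hFL',(345,165),130),('hBL',(522,176),130),('th',(297,238),75),('d2',(476,150),50)]: print(n,ray(p,uv,z))
E
```

```text
wtop [448.6 198.6 128. ]
wbot [446.5 155.5 128. ]
e1 [398.5 282.9  50. ]
e2 [382.9 -38.6  50. ]
d1 [651.9 296.1  50. ]
hFL [481.2 140.6 130. ]
hBL [645.9 130.9 130. ]
th [433.  47.  75.]
d2 [643.2 146.5  50. ]
```

Request:
{"name": "arm_command", "arguments": {
  "deltas": [
    [-0.034, 0, -0.004, 2.8],
    [-0.033, 0, -0.004, 0],
    [0, 0.04, 0, 0],
    [0, 0.03, 0, 0],
    [0, 0.02, 0, 0]
  ],
  "claw": 100
}}

```text
time: 2.85
tool_pos: [447.7, 177.0, 103.5]
tcp_rot: [-1.573, -0.001, -1.619]
contact_force: [0.5, -0.3, 0.1]
grip_width: 58.1
```

Request:
{"name": "arm_command", "arguments": {
  "deltas": [
    [0, 0, 0, 0],
    [0, 0, 0, 0],
    [0, 0, 0, 0],
    [0, 0, 0, 0],
    [0, 0, 0, 0]
  ],
  "claw": 255
}}

```text
time: 3.35
tool_pos: [449.2, 177.2, 106.4]
tcp_rot: [-1.569, 0.0, -1.62]
contact_force: [0.1, -0.4, 0.1]
grip_width: 20.3
```

Request:
{"name": "arm_command", "arguments": {
  "deltas": [
    [0, 0, 0, 0],
    [0, 0, 0, 0],
    [0, 0, 0, 0]
  ]
}}

```text
time: 3.65
tool_pos: [448.7, 177.2, 105.6]
tcp_rot: [-1.571, 0.0, -1.62]
contact_force: [0.3, -0.2, -0.1]
grip_width: 1.0
```

Request:
{"name": "arm_command", "arguments": {
  "deltas": [
    [0, 0, 0, 8.5],
    [0, 0, 0, 8.5],
    [0, 0, 0, 8.5],
    [0, 0, 0, 8.5],
    [0, 0, 0, 8.5]
  ]
}}

```text
time: 4.15
tool_pos: [448.6, 177.2, 105.5]
tcp_rot: [-1.571, -0.0, -2.368]
contact_force: [0.0, -0.7, 0.9]
grip_width: 0.4
```

Request:
{"name": "arm_command", "arguments": {
  "deltas": [
    [0, 0, 0, 8.5],
    [0, 0, 0, 8.5],
    [0, 0, 0, 8.5],
    [0, 0, 0, 8.5],
    [0, 0, 0, 8.5]
  ]
}}

```text
time: 4.65
tool_pos: [448.6, 177.2, 105.5]
tcp_rot: [-1.571, 0.0, -3.109]
contact_force: [-0.4, 0.5, -0.2]
grip_width: 0.1
```

Request:
{"name": "arm_command", "arguments": {
  "deltas": [
    [0, 0, 0, 5.5],
    [0, 0, 0, 0],
    [0, 0, 0, 0],
    [0, 0, 0, 0]
  ]
}}

```text
time: 5.05
tool_pos: [448.6, 177.2, 105.5]
tcp_rot: [-1.571, 0.0, 3.086]
contact_force: [0.2, -0.1, -0.5]
grip_width: 0.7
```

```bash
python3 - <<'E'
from h import *
p=cap('wrist'); s=cap('scene'); q=cap('side')
c=s['img'][130:260,160:320]; d=q['img'][120:250,140:300]
c=np.hstack([cv2.resize(x,None,fx=2.5,fy=2.5,interpolation=cv2.INTER_CUBIC) for x in (c,d)])
w=cv2.resize(p['img'],(416,260)); w=np.hstack([w,np.zeros((260,800-416,3),np.uint8)])
save({'img':np.vstack([c,w])},'m1.png')
E
```

```text
(no output)
```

View pics/m1.png

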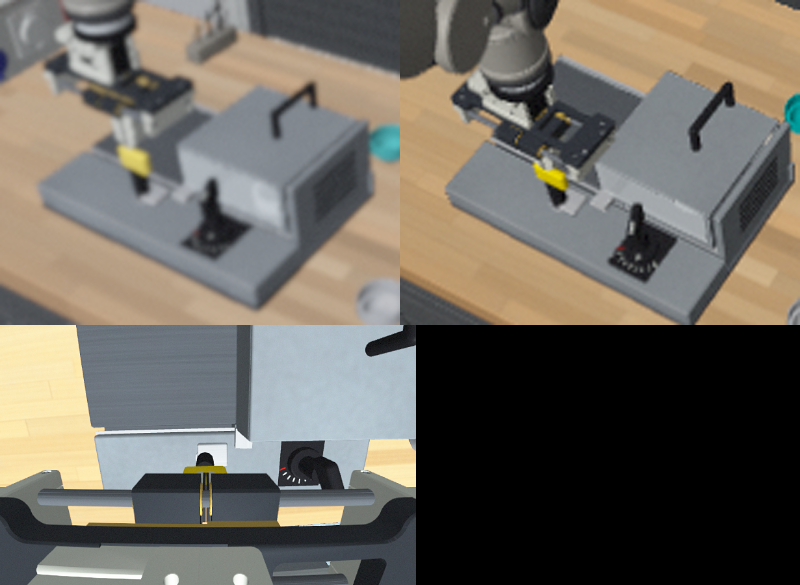

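```bash
python3 - <<'E'
from h import *
# yellow centroid rays: scene0, side0, w1 (TCP known 455.4,110,195.8), all with latch undisturbed
t=np.eye(4); t[:3,:3]=R.from_euler('xyz',[-1.5705,0,-1.5700]).as_matrix(); t[:3,3]=[455.4,110,195.8]
w=cap('wrist'); s=cap('scene'); d=cap('side'); w['c2w']=t@np.array(w['mount'])
S=[]
for p,f,box in ((s,'scene0',(195,225,180,205)),(d,'side0',(185,215,180,205)),(w,'w1',(290,335,90,155))):
    im=cv2.imread(f'pics/{f}.png')[:,:,::-1].astype(int); u0,u1,v0,v1=box
    m=(im[...,0]>150)&(im[...,1]>130)&(im[...,2]<90); k=np.zeros_like(m);k[v0:v1,u0:u1]=1;m&=k
    v,u=np.nonzero(m); print(f,m.sum(),u.min(),u.max(),v.min(),v.max())
    c=(u.mean(),v.mean()); print([ray(p,c,z) for z in (60,90,113,128)])
    a=ray(p,c,0);b=p['c2w'][:3,3]; e=(a-b)/np.linalg.norm(a-b); S.append((b,e))
def tri(S):
    A=sum(np.eye(3)-np.outer(e,e) for b,e in S); B=sum((np.eye(3)-np.outer(e,e))@b for b,e in S); return np.linalg.solve(A,B).round(1)
print(tri(S),tri(S[:2]),tri(S[1:]),tri([S[0],S[2]]))
E
```

```text
scene0 17 212 219 191 199
[array([486.5, 215.2,  60. ]), array([460.2, 183.3,  90. ]), array([440. , 158.8, 113. ]), array([426.8, 142.9, 128. ])]
side0 85 193 206 184 195
[array([471.7, 209.6,  60. ]), array([457.1, 192.5,  90. ]), array([446. , 179.3, 113. ]), array([438.7, 170.7, 128. ])]
w1 667 300 314 96 148
[array([444.3, 178.7,  60. ]), array([445.3, 178.8,  90. ]), array([446.1, 179. , 113. ]), array([446.6, 179. , 128. ])]
[449.1 178.5 102.6] [464.5 194.9  81.4] [446.  179.1 113.2] [448.8 176.2  99.3]
```

```bash
python3 - <<'E'
from h import *
p=cap('wrist'); q=cap('side')
a=cv2.resize(p['img'][160:330,220:420],(480,408)); b=cv2.resize(q['img'][140:215,165:225],(320,400),interpolation=cv2.INTER_CUBIC); b=np.vstack([b,np.zeros((8,320,3),np.uint8)])
save({'img':np.hstack([a,b])},'m2.png')
t=T(); print(t[:3,3]); X=[(t@np.array([0,y/1.,0,1]))[:3] for y in (8,0,-11)]
print(proj(p,X).round(1),proj(q,X).round(1)); print(bot.get_obs()['contact_force'],bot.get_obs()['moment'])
print(proj(q,[[446,179,128],[446,179,98]]))
E
```

```text
[448.65067404 177.19115105 105.52975032]
[[316.7 219.7]
 [316.7 223.5]
 [316.7 229.3]] [[201.5 192. ]
 [201.  190.5]
 [200.4 188.5]]
[0.71355491 0.65438269 0.51215696] [ 0.06839986  0.14552457 -0.04901366]
[[198.696938   186.80280537]
 [200.55278973 192.28293318]]
```

View pics/m2.png

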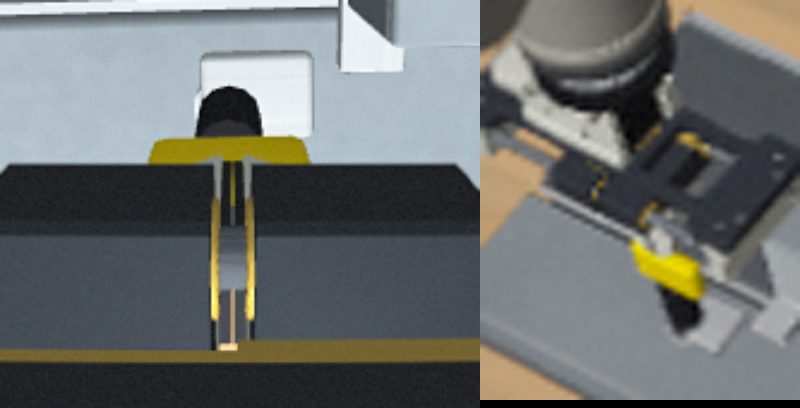

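```bash
python3 - <<'E'
from h import *
w=cap('wrist'); cur=w['c2w'].copy()
t=np.eye(4); t[:3,:3]=R.from_euler('xyz',[-1.5705,0,-1.5700]).as_matrix(); t[:3,3]=[455.4,110,195.8]
w['c2w']=t@np.array(w['mount']); print(w['c2w'].round(2)); print(cur.round(2)); print(np.array(w['camera_matrix']).round(1))
P=[ray(w,c,50) for c in ((300,114),(327,114),(327,149),(303,149))]; print(P)
w['c2w']=cur; print(proj(w,P).round(1)); print([ray(w,c,50) for c in ((303,183),(350,183),(350,217))])
print(proj(w,[[447,202,128],[444.5,156,128],[447,202,98],[444.5,156,98]]))
print({k:np.round(v,3) for k,v in bot.get_obs().items()})
E
```

```text
[[ 1.0000e+00  0.0000e+00 -0.0000e+00  4.5529e+02]
 [ 0.0000e+00 -9.7000e-01 -2.6000e-01  1.8031e+02]
 [-0.0000e+00  2.6000e-01 -9.7000e-01  3.8547e+02]
 [ 0.0000e+00  0.0000e+00  0.0000e+00  1.0000e+00]]
[[-6.0000e-02 -9.6000e-01 -2.6000e-01  5.1882e+02]
 [-1.0000e+00  6.0000e-02  2.0000e-02  1.7316e+02]
 [-0.0000e+00  2.6000e-01 -9.7000e-01  2.9521e+02]
 [ 0.0000e+00  0.0000e+00  0.0000e+00  1.0000e+00]]
[[287.4   0.  316.5]
 [  0.  287.4 197.4]
 [  0.    0.    1. ]]
[array([436.5, 186.8,  50. ]), array([466.9, 186.8,  50. ]), array([467.3, 147.7,  50. ]), array([439.5, 147.6,  50. ])]
[[306.8 215.3]
 [304.5 182.3]
 [349.4 179.3]
 [350.3 209.8]]
[array([466.3, 188.2,  50. ]), array([464. , 147.2,  50. ]), array([432.7, 148.1,  50. ])]
[[277.51747819 240.55936918]
 [350.71991937 240.39595277]
 [282.91032572 223.90092942]
 [346.05072697 223.749684  ]]
{'time': np.float64(5.5), 'joint_positions': array([ 0.217,  0.363,  1.769, -0.   ,  1.01 ,  1.845]), 'dq': array([ 0.002, -0.001, -0.   , -0.001,  0.001,  0.001]), 'tau': array([ 0.0000e+00, -4.0616e+01, -2.0872e+01,  1.1000e-02, -8.8000e-02,
       -3.0000e-03]), 'tool_pos': array([448.639, 177.15 , 105.518]), 'tcp_rot': array([-1.571,  0.   ,  3.084]), 'contact_force': array([-1.321,  0.629, -0.152]), 'moment': array([0.076, 0.151, 0.004]), 'grip_width': np.float64(0.662)}
```

Request:
{"name": "arm_command", "arguments": {
  "deltas": [
    [0, -0.03, 0, 0],
    [0, -0.03, 0, 0],
    [0, 0, 0, -8.5],
    [0, 0, 0, -8.5],
    [0, 0, 0, -8.5]
  ],
  "claw": 120
}}

```text
time: 6.0
tool_pos: [448.7, 177.2, 165.8]
tcp_rot: [-1.571, 0.001, -2.748]
contact_force: [0.1, -0.1, -0.2]
grip_width: 35.7
```

Request:
{"name": "arm_command", "arguments": {
  "deltas": [
    [0, 0, 0, -8.5],
    [0, 0, 0, -8.5],
    [0, 0, 0, -8.5],
    [0, 0, 0, -8.5],
    [0, 0, 0, -8.5]
  ]
}}

```text
time: 6.5
tool_pos: [448.6, 177.2, 165.5]
tcp_rot: [-1.571, 0.0, -2.006]
contact_force: [-0.5, 0.9, 0.6]
grip_width: 48.7
```

Request:
{"name": "arm_command", "arguments": {
  "deltas": [
    [0, 0, 0, -8.5],
    [0, 0, 0, -8.5],
    [0, 0, 0, -5.5],
    [0, 0, 0, 0],
    [0, 0, 0, 0]
  ]
}}

```text
time: 7.0
tool_pos: [448.6, 177.2, 165.5]
tcp_rot: [-1.571, -0.0, -1.622]
contact_force: [0.3, -1.3, 0.1]
grip_width: 48.7
```

```bash
python3 - <<'E'
from h import *
p=cap('wrist'); q=cap('side')
a=p['img'][60:400,120:520]; b=cv2.resize(q['img'][110:215,145:268],(400,340),interpolation=cv2.INTER_CUBIC)
save({'img':np.hstack([a,b])},'m3.png')
t=T(); print(t[:3,3].round(1), bot.get_obs()['tcp_rot'], bot.get_obs()['grip_width'])
E
```

```text
[448.6 177.2 165.5] [-1.57076001e+00 -1.89453344e-05 -1.62161454e+00] 48.29637709072906
```

View pics/m3.png

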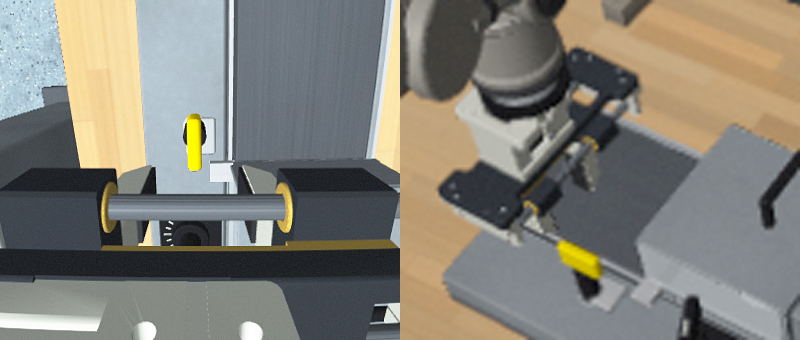

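```bash
python3 - <<'E'
from h import *
p=cap('wrist')
im=p['img'].astype(int); m=(im[...,0]>150)&(im[...,1]>130)&(im[...,2]<90); m[:150]=0;m[240:]=0; m[:,:290]=0; m[:,340:]=0
v,u=np.nonzero(m); print(u.min(),u.max(),v.min(),v.max())
for z in (50,80,98,113,128): print(z,ray(p,(u.mean(),v.min()),z),ray(p,(u.mean(),v.max()),z))
print(proj(p,[[448,202,128],[446,156,128],[448,202,98],[446,156,98]]).round(0))
print([ (k,v.shape if hasattr(v,'shape') else v) for k,v in p.items() if k not in('img','c2w')]); print(np.array(p['mount']).round(3), p['dist_coeffs'])
E
```

```text
307 321 174 230
50 [446.6 191.2  50. ] [443.2 126.9  50. ]
80 [447.2 196.7  80. ] [444.1 138.7  80. ]
98 [447.5 200.   98. ] [444.6 145.8  98. ]
113 [447.8 202.8 113. ] [445.1 151.7 113. ]
128 [448.1 205.5 128. ] [445.6 157.6 128. ]
[[314. 178.]
 [314. 232.]
 [314. 172.]
 [315. 220.]]
[('camera_matrix', (3, 3)), ('dist_coeffs', (5,)), ('mount', (4, 4)), ('shot', 20)]
[[  -0.       0.966    0.26   -70.046]
 [   0.      -0.26     0.966 -189.671]
 [   1.       0.      -0.       0.26 ]
 [   0.       0.       0.       1.   ]] [-0.04952796  0.          0.          0.          0.        ]
```

Request:
{"name": "arm_command", "arguments": {
  "deltas": [
    [-0.003, 0.03, -0.002, 0],
    [0, 0.032, 0, 0],
    [0, 0, 0, 0],
    [0, 0, 0, 0]
  ],
  "claw": 120
}}

```text
time: 7.55
tool_pos: [446.8, 180.3, 103.9]
tcp_rot: [-1.571, -0.0, -1.62]
contact_force: [0.0, -0.9, 0.6]
grip_width: 48.6
```

Request:
{"name": "arm_command", "arguments": {
  "deltas": [
    [0, 0, 0, 0],
    [0, 0, 0, 0],
    [0, 0, 0, 0],
    [0, 0, 0, 0],
    [0, 0, 0, 0]
  ],
  "claw": 200
}}

```text
time: 8.05
tool_pos: [446.9, 180.3, 103.9]
tcp_rot: [-1.57, 0.0, -1.62]
contact_force: [0.1, -0.1, 0.3]
grip_width: 20.2
```

```bash
python3 - <<'E'
from h import *
p=cap('wrist'); q=cap('side'); s=cap('scene')
a=p['img'][160:330,220:420]; a=cv2.resize(a,(400,340)); b=cv2.resize(q['img'][140:225,165:265],(400,340),interpolation=cv2.INTER_CUBIC)
save({'img':np.hstack([a,b])},'m4.png')
t=T(); print(t[:3,3].round(1), bot.get_obs()['tcp_rot'], bot.get_obs()['grip_width'])
E
```

```text
[446.8 180.3 103.6] [-1.57067590e+00 -3.72751412e-05 -1.61961181e+00] 20.105286831725238
```

View pics/m4.png

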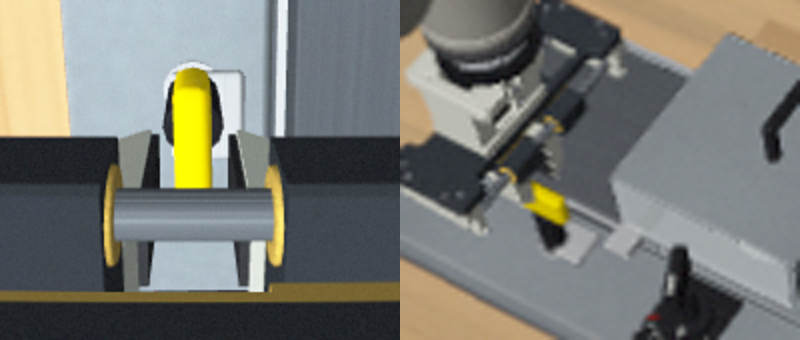

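The wing sits between the fingers (crop u 173-212, fingers at 155 and 230). Closing now.

Request:
{"name": "arm_command", "arguments": {
  "deltas": [
    [0, 0, 0, 0],
    [0, 0, 0, 0],
    [0, 0, 0, 0],
    [0, 0, 0, 0],
    [0, 0, 0, 0]
  ],
  "claw": 235
}}

```text
time: 8.7
tool_pos: [446.8, 180.3, 103.5]
tcp_rot: [-1.571, -0.0, -1.62]
contact_force: [0.4, 0.8, -0.2]
grip_width: 7.4
```

```bash
python3 - <<'E'
from h import *
p=cap('wrist')
a=p['img'][160:330,220:420]; a=cv2.resize(a,(400,340)); 
save({'img':a},'m5.png')
t=T(); print(t[:3,3].round(1), bot.get_obs()['tcp_rot'], bot.get_obs()['grip_width'],bot.get_obs()['contact_force'])
E
```

```text
[446.8 180.3 103.5] [-1.57077684e+00 -5.21343909e-05 -1.61959011e+00] 7.443201815739386 [-0.75466359 -0.83747978  0.16631656]
```

View pics/m5.png

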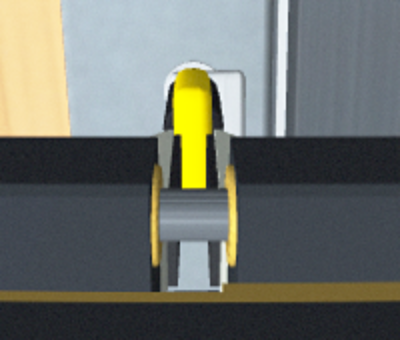

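The pads seem to pass above the wing, so the fingertips are probably higher than assumed. I'll go down 24 mm, which is safe either way since the spec tips would be at 72 mm, above the apron.

Request:
{"name": "arm_command", "arguments": {
  "deltas": [
    [0, 0, 0, 0],
    [0, 0, 0, 0],
    [0, 0, 0, 0],
    [0, 0.012, 0, 0],
    [0, 0.012, 0, 0]
  ],
  "claw": 180
}}

```text
time: 9.25
tool_pos: [447.1, 180.3, 79.5]
tcp_rot: [-1.57, 0.0, -1.62]
contact_force: [0.3, 0.0, 0.7]
grip_width: 26.7
```

Request:
{"name": "arm_command", "arguments": {
  "deltas": [
    [0, 0, 0, 0],
    [0, 0, 0, 0],
    [0, 0, 0, 0],
    [0, 0, 0, 0],
    [0, 0, 0, 0]
  ],
  "claw": 255
}}

```text
time: 9.75
tool_pos: [446.8, 180.3, 79.9]
tcp_rot: [-1.571, 0.0, -1.62]
contact_force: [-1.1, -0.6, 1.7]
grip_width: 11.7
```

Request:
{"name": "arm_command", "arguments": {
  "deltas": [
    [0, 0, 0, 0],
    [0, 0, 0, 0],
    [0, 0, 0, 0]
  ]
}}

```text
time: 10.05
tool_pos: [446.8, 180.3, 79.9]
tcp_rot: [-1.57, 0.0, -1.62]
contact_force: [-2.6, 0.1, 4.5]
grip_width: 11.4
```

Gripped at 11.4 mm, so the actual pads sit higher than the stated TCP. Now the quarter turn.

Request:
{"name": "arm_command", "arguments": {
  "deltas": [
    [0, 0, 0, 8],
    [0, 0, 0, 8],
    [0, 0, 0, 8],
    [0, 0, 0, 8],
    [0, 0, 0, 8]
  ]
}}

```text
time: 10.55
tool_pos: [447.9, 179.9, 79.9]
tcp_rot: [-1.569, 0.001, -2.323]
contact_force: [0.5, -2.1, 1.8]
grip_width: 11.5
```

Request:
{"name": "arm_command", "arguments": {
  "deltas": [
    [0, 0, 0, 8],
    [0, 0, 0, 8],
    [0, 0, 0, 8],
    [0, 0, 0, 8],
    [0, 0, 0, 8]
  ]
}}

```text
time: 11.05
tool_pos: [448.4, 178.9, 79.9]
tcp_rot: [-1.568, 0.003, -3.021]
contact_force: [2.9, -8.4, 1.8]
grip_width: 12.0
```

Request:
{"name": "arm_command", "arguments": {
  "deltas": [
    [0, 0, 0, 6],
    [0, 0, 0, 3],
    [0, 0, 0, 0],
    [0, 0, 0, 0]
  ]
}}

```text
time: 11.45
tool_pos: [448.4, 178.6, 79.9]
tcp_rot: [-1.568, 0.003, 3.11]
contact_force: [3.0, -8.0, 1.7]
grip_width: 11.6
```

```bash
python3 - <<'E'
from h import *
p=cap('wrist'); q=cap('side')
a=p['img'][100:300,160:480]; a=cv2.resize(a,(480,300)); b=cv2.resize(q['img'][140:215,165:245],(320,300),interpolation=cv2.INTER_CUBIC)
save({'img':np.hstack([a,b])},'m6.png')
o=bot.get_obs();print(T()[:3,3].round(1), o['tcp_rot'],o['grip_width'],o['contact_force'],o['moment'],o['joint_positions'])
E
```

```text
[448.4 178.6  79.9] [-1.56843594  0.00312882  3.11042732] 11.93083528992729 [ 1.97671287 -8.54532479  1.40948056] [-1.32766299 -0.29018823 -0.04117445] [ 0.22239449  0.39746817  1.80072482 -0.00379864  0.94096643  1.82659353]
```

View pics/m6.png

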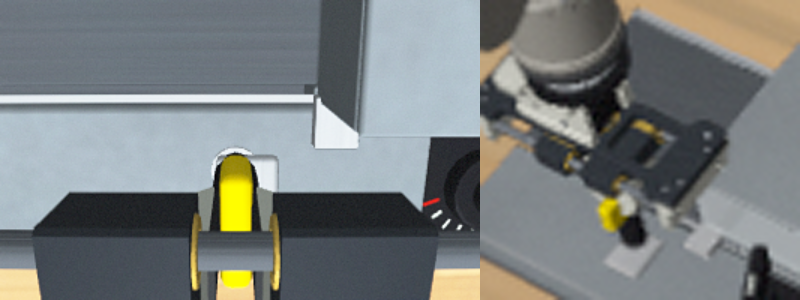

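The latch has turned about 1.55 rad. I release it, lift, and probe for the true fingertip height on the hood top at about (520,60), z=130.

Request:
{"name": "arm_command", "arguments": {
  "deltas": [
    [0, 0, 0, 0],
    [0, 0, 0, 0],
    [0, 0, 0, 0],
    [0, 0, 0, 0],
    [0, -0.02, 0, 1]
  ],
  "claw": 190
}}

```text
time: 12.05
tool_pos: [445.0, 180.0, 97.8]
tcp_rot: [-1.569, -0.005, 3.093]
contact_force: [0.2, -0.6, -0.0]
grip_width: 23.3
```

Request:
{"name": "arm_command", "arguments": {
  "deltas": [
    [0, -0.04, 0, 0],
    [0, -0.04, 0, 0],
    [-0.024, 0, 0.04, 0],
    [-0.024, 0, 0.04, 0],
    [-0.03, 0, 0.037, 0]
  ]
}}

```text
time: 12.55
tool_pos: [519.2, 58.6, 180.2]
tcp_rot: [-1.571, 0.001, 3.094]
contact_force: [1.1, 0.2, 0.7]
grip_width: 23.3
```

Request:
{"name": "arm_command", "arguments": {
  "deltas": [
    [0, 0.02, 0, 0],
    [0, 0.02, 0, 0],
    [0, 0, 0, 0],
    [0, 0, 0, 0]
  ],
  "claw": 255
}}

```text
time: 12.95
tool_pos: [518.9, 59.8, 139.7]
tcp_rot: [-1.571, -0.0, 3.093]
contact_force: [0.4, 0.1, 0.3]
grip_width: 0.9
```

```bash
python3 - <<'E'
from h import *
p=cap('wrist'); save(p,'w7.png')
o=bot.get_obs();print(T()[:3,3].round(1), o['tcp_rot'],o['grip_width'],o['contact_force'])
for n in ('hood_handle','latch_grip','thermostat_grip'): print(n,find(p,n))
im=p['img'].astype(int).sum(2); np.save('w7.npy',im)
E
```

```text
[519.4  59.9 140.4] [-1.57084828e+00  1.24336524e-03  3.09332429e+00] -0.12555884291272965 [ 0.65559874 -0.11365359  0.86677258]
hood_handle [(0.7, array([584.8,  46.9, 131.2]))]
latch_grip [(0.77, array([453.4, 169.1, 123. ]))]
thermostat_grip [(0.66, array([457.9, 169.9, 126.2])), (0.18, array([ 457.4, -186.6,   16.5]))]
```

View pics/w7.png

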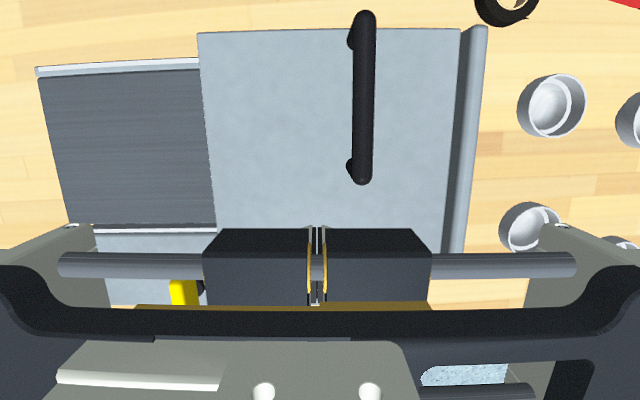

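Handle bar spans (366,16)-(361,178). Caps at (551,105) and (533,228) are clear of the box. Probing down.

Request:
{"name": "arm_command", "arguments": {
  "deltas": [
    [0, 0.01, 0, 0],
    [0, 0.01, 0, 0],
    [0, 0, 0, 0]
  ]
}}

```text
time: 13.45
tool_pos: [517.7, 59.7, 117.8]
tcp_rot: [-1.571, -0.003, 3.093]
contact_force: [-0.3, 0.4, 0.3]
grip_width: 0.4
```

```bash
python3 - <<'E'
from h import *
p=cap('wrist'); o=bot.get_obs(); print(o['tool_pos'],o['contact_force'])
t=np.eye(4); t[:3,:3]=R.from_euler('xyz',[-1.5708,0.0005,3.0933]).as_matrix(); t[:3,3]=[519.2,59.9,140.1]
p['c2w']=t@np.array(p['mount'])
for uv in ((366,16),(361,178)): print(ray(p,uv,168))
for uv in ((551,102),(531,225)): print('rim',ray(p,uv,36))
E
```

```text
[518.17285511  59.67426212 118.45970613] [-0.20482697 -0.06147513 -0.24547706]
[639.8  29.  168. ]
[556.   32.7 168. ]
rim [ 598.4 -180.7   36. ]
rim [ 466.6 -177.9   36. ]
```

Request:
{"name": "arm_command", "arguments": {
  "deltas": [
    [0, 0.004, 0, 0],
    [0, 0.004, 0, 0],
    [0, 0, 0, 0]
  ]
}}

```text
time: 13.8
tool_pos: [518.7, 59.6, 111.0]
tcp_rot: [-1.571, -0.001, 3.093]
contact_force: [0.7, -0.6, 1.1]
grip_width: 0.5
```

Request:
{"name": "arm_command", "arguments": {
  "deltas": [
    [0, 0.004, 0, 0],
    [0, 0, 0, 0],
    [0, 0, 0, 0]
  ]
}}

```text
time: 14.1
tool_pos: [518.9, 59.6, 107.5]
tcp_rot: [-1.571, -0.0, 3.093]
contact_force: [0.7, -0.2, 0.7]
grip_width: 0.2
```

Request:
{"name": "arm_command", "arguments": {
  "deltas": [
    [0, 0.004, 0, 0],
    [0, 0, 0, 0],
    [0, 0, 0, 0]
  ]
}}

```text
time: 14.4
tool_pos: [518.9, 59.6, 103.4]
tcp_rot: [-1.571, -0.0, 3.093]
contact_force: [-0.1, -0.5, 0.4]
grip_width: 0.3
```

Request:
{"name": "arm_command", "arguments": {
  "deltas": [
    [0, 0.003, 0, 0],
    [0, 0, 0, 0],
    [0, 0, 0, 0]
  ]
}}

```text
time: 14.7
tool_pos: [518.9, 59.6, 100.4]
tcp_rot: [-1.571, -0.0, 3.093]
contact_force: [-0.1, 0.5, 0.3]
grip_width: 0.3
```

Request:
{"name": "arm_command", "arguments": {
  "deltas": [
    [0, 0.003, 0, 0],
    [0, 0, 0, 0]
  ]
}}

```text
time: 14.9
tool_pos: [519.4, 59.6, 99.0]
tcp_rot: [-1.571, 0.002, 3.093]
contact_force: [-3.2, -0.6, 12.1]
grip_width: 0.4
```

Request:
{"name": "arm_command", "arguments": {
  "deltas": [
    [0, 0.003, 0, 0],
    [0, 0, 0, 0]
  ]
}}

```text
time: 15.1
tool_pos: [519.6, 59.5, 98.7]
tcp_rot: [-1.571, 0.004, 3.093]
contact_force: [-11.5, -0.8, 33.3]
grip_width: 0.6
```

Request:
{"name": "arm_command", "arguments": {
  "deltas": [
    [0, 0.003, 0, 0],
    [0, 0, 0, 0]
  ]
}}

```text
time: 15.3
tool_pos: [519.8, 59.5, 98.5]
tcp_rot: [-1.57, 0.006, 3.093]
contact_force: [-19.9, -1.6, 54.7]
grip_width: 0.3
```

Contact at TCP z=99.4, so the real tips are at TCP z + 30.6 mm (not -8). Now to the handle at (598,31).

Request:
{"name": "arm_command", "arguments": {
  "deltas": [
    [0, -0.04, 0, 0],
    [0, -0.04, 0, 0],
    [-0.04, 0, 0.012, 0],
    [-0.04, 0, 0.013, 0],
    [0, 0, 0, 0]
  ],
  "claw": 120
}}

```text
time: 15.8
tool_pos: [601.2, 28.7, 170.8]
tcp_rot: [-1.57, 0.002, 3.091]
contact_force: [0.0, 0.7, 0.3]
grip_width: 35.7
```

Request:
{"name": "arm_command", "arguments": {
  "deltas": [
    [0, 0.025, 0, 0],
    [0, 0.025, 0, 0],
    [0, 0, 0, 0]
  ]
}}

```text
time: 16.1
tool_pos: [594.6, 31.0, 117.9]
tcp_rot: [-1.571, -0.008, 3.093]
contact_force: [-0.1, 0.3, -0.0]
grip_width: 48.7
```

Request:
{"name": "arm_command", "arguments": {
  "deltas": [
    [0, 0, 0, 0],
    [0, 0, 0, 0],
    [0, 0, 0, 0],
    [0, 0, 0, 0],
    [0, 0, 0, 0]
  ],
  "claw": 255
}}

```text
time: 16.6
tool_pos: [597.9, 30.7, 122.2]
tcp_rot: [-1.571, 0.001, 3.093]
contact_force: [-0.2, 0.1, 0.9]
grip_width: 13.3
```

Request:
{"name": "arm_command", "arguments": {
  "deltas": [
    [0, 0, 0, 0],
    [0, 0, 0, 0]
  ]
}}

```text
time: 16.8
tool_pos: [597.9, 30.7, 122.1]
tcp_rot: [-1.571, 0.001, 3.093]
contact_force: [-0.1, -0.5, 4.2]
grip_width: 10.8
```

Request:
{"name": "arm_command", "arguments": {
  "deltas": [
    [0, 0, -0.02, 0],
    [0, 0, -0.03, 0],
    [0, 0, -0.03, 0],
    [0, 0, -0.03, 0],
    [0, 0, -0.03, 0]
  ]
}}

```text
time: 17.3
tool_pos: [602.2, 170.6, 122.1]
tcp_rot: [-1.569, -0.005, 3.093]
contact_force: [-8.9, -4.9, 8.4]
grip_width: 10.8
```

Request:
{"name": "arm_command", "arguments": {
  "deltas": [
    [0, 0, -0.02, 0],
    [0, 0, -0.01, 0],
    [0, 0, 0, 0],
    [0, 0, 0, 0]
  ]
}}

```text
time: 17.7
tool_pos: [603.2, 200.5, 122.0]
tcp_rot: [-1.569, -0.005, 3.094]
contact_force: [-11.1, -0.6, 9.7]
grip_width: 11.3
```

Request:
{"name": "arm_command", "arguments": {
  "deltas": [
    [0.001, 0, -0.002, 0],
    [0, 0, 0, 0],
    [0, 0, 0, 0]
  ]
}}

```text
time: 18.0
tool_pos: [603.2, 200.5, 122.0]
tcp_rot: [-1.567, -0.004, 3.093]
contact_force: [-9.0, -7.8, 9.0]
grip_width: 10.8
```

Request:
{"name": "arm_command", "arguments": {
  "deltas": [
    [0, 0, 0, 0],
    [0, 0, 0, 0],
    [0, 0, 0, 0],
    [0, -0.03, 0, 0],
    [0, -0.03, 0, 0]
  ],
  "claw": 120
}}

```text
time: 18.5
tool_pos: [604.5, 202.6, 181.1]
tcp_rot: [-1.57, -0.003, 3.093]
contact_force: [0.7, -1.0, 0.6]
grip_width: 45.9
```

Request:
{"name": "arm_command", "arguments": {
  "deltas": [
    [0.007, 0, 0.046, 0],
    [0.007, 0, 0.046, 0],
    [0.007, 0, 0.046, 0],
    [0.007, 0, 0.046, 0],
    [0.007, 0, 0.046, 0]
  ],
  "claw": 0
}}

```text
time: 19.0
tool_pos: [558.5, -26.9, 181.5]
tcp_rot: [-1.571, 0.001, 3.093]
contact_force: [-0.0, 0.1, 0.4]
grip_width: 83.7
```

Request:
{"name": "arm_command", "arguments": {
  "deltas": [
    [0.006, 0, 0.044, 0],
    [0, 0, 0, 0],
    [0, 0, 0, 0],
    [0, 0, 0, 0]
  ]
}}

```text
time: 19.4
tool_pos: [551.0, -68.1, 181.5]
tcp_rot: [-1.571, 0.0, 3.094]
contact_force: [-0.8, 0.4, -0.1]
grip_width: 91.5
```

```bash
python3 - <<'E'
from h import *
p=cap('wrist'); save(p,'w8.png'); np.save('w8c.npy',p['c2w'])
o=bot.get_obs();print(T()[:3,3].round(1), o['tcp_rot'],o['grip_width'])
for r in vision.regions_of(p,'cap_0_center'):
    m=r['mask']; v,u=np.nonzero(m); c=((u.min()+u.max())/2,(v.min()+v.max())/2)
    print(round(r['confidence'],2),u.min(),u.max(),v.min(),v.max(),ray(p,c,30),p['img'][m].mean(0).round())
print(find(p,'cap_0_center'))
E
```

```text
[551.  -67.8 181.4] [-1.57121844e+00  4.28771206e-05  3.09429397e+00] 91.87613432055853
0.72 378 430 194 240 [ 498.4 -175.4   30. ] [173. 180. 184.]
[(0.96, array([ 474.5, -431.3,   22. ])), (0.71, array([575.7, 115.5,  51. ])), (0.61, array([ 494.3, -176.8,   17. ]))]
```

View pics/w8.png

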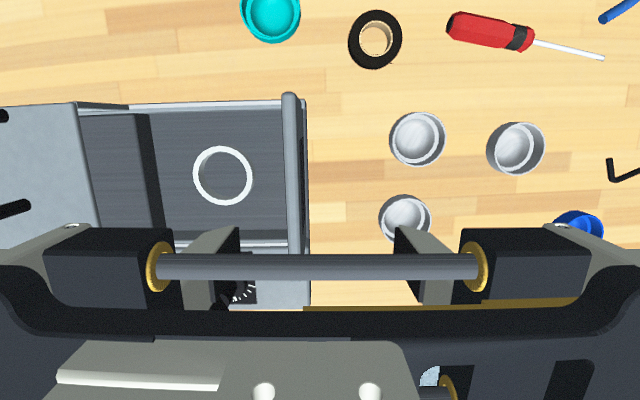

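w8: seat ring at (222,176) and caps C (417,138), D (515,148), A (405,218). A appears to have been knocked about 30 mm. Measuring these by ellipse fits.

```bash
cat >> h.py <<'E'
def ell(p,box,z,lo=200,f=None,dark=None):
    u0,u1,v0,v1=box; g=cv2.cvtColor(p['img'],cv2.COLOR_RGB2GRAY)[v0:v1,u0:u1]
    hsv=cv2.cvtColor(p['img'],cv2.COLOR_RGB2HSV)[v0:v1,u0:u1]
    m=((g>lo)&(hsv[...,1]<45)).astype(np.uint8)
    m=cv2.morphologyEx(m,cv2.MORPH_OPEN,np.ones((2,2)))
    cs,_=cv2.findContours(m,cv2.RETR_EXTERNAL,cv2.CHAIN_APPROX_NONE); c=max(cs,key=lambda c:cv2.boundingRect(c)[2]*cv2.boundingRect(c)[3])
    e=cv2.fitEllipse(cv2.convexHull(c)); uv=(e[0][0]+u0,e[0][1]+v0)
    return np.round(uv,1),np.round(e[1],1),ray(p,uv,z)
E
python3 - <<'E'
from h import *
p=cap('wrist')
print('seat',ell(p,(180,265,135,215),36,215))
for n,b in (('C',(383,452,105,172)),('D',(480,552,115,182)),('A',(372,438,188,232))):
  for lo in (110,200): print(n,lo,ell(p,b,36,lo))
# radial check: seat predicted ring
K=cv2.resize(p['img'][90:240,170:560],(780,300),interpolation=cv2.INTER_CUBIC); save({'img':K},'k.png')
# mask-based cap (sat low = steel) areas
hsv=cv2.cvtColor(p['img'],cv2.COLOR_RGB2HSV)
for n,b in (('C',(383,452,105,172)),('D',(480,552,115,182)),('A',(372,438,188,250))):
  u0,u1,v0,v1=b; m=(hsv[v0:v1,u0:u1,1]<40); v,u=np.nonzero(m); print(n,u.min()+u0,u.max()+u0,v.min()+v0,v.max()+v0,m.sum())
E
```

```text
seat (array([223.4, 176. ]), array([56.4, 61.3]), array([562.2,  43.1,  36. ]))
C 110 (array([419.7, 140.4]), array([53.1, 58.3]), array([ 593.2, -188.8,   36. ]))
C 200 (array([416.2, 139.5]), array([43.7, 52.4]), array([ 594.4, -184.6,   36. ]))
D 110 (array([518.2, 150.6]), array([49.3, 62.2]), array([ 577. , -308.3,   36. ]))
D 200 (array([518.4, 146.8]), array([37.5, 57.8]), array([ 581.5, -308. ,   36. ]))
A 110 (array([407.1, 222.4]), array([47.4, 52. ]), array([ 493.2, -177.5,   36. ]))
A 200 (array([407.8, 214.5]), array([30.8, 40.8]), array([ 503.6, -178. ,   36. ]))
C 389 446 112 166 2518
D 486 545 122 175 2552
A 378 437 194 249 2367
```

```bash
cat >> h.py <<'E'
def capfit(p,xy,z0=16,z1=36,r=32,smax=40,win=45):
    a=np.linspace(0,2*np.pi,60)
    def hull(c):
        X=[[c[0]+r*np.cos(t),c[1]+r*np.sin(t),z] for z in (z0,z1) for t in a]
        return cv2.convexHull(proj(p,X).astype(np.float32))
    def cen(h):
        m=cv2.moments(h); return np.array([m['m10'],m['m01']])/m['m00'],m['m00']
    hsv=cv2.cvtColor(p['img'],cv2.COLOR_RGB2HSV); m=(hsv[...,1]<smax).astype(np.uint8)
    xy=np.array(xy,float)
    for k in range(6):
        h=hull(xy); g=np.zeros_like(m); cv2.fillConvexPoly(g,cv2.convexHull(h.astype(np.int32)),1); g=cv2.dilate(g,np.ones((15,15)) if k<3 else np.ones((7,7)))
        mm=cv2.morphologyEx(m&g,cv2.MORPH_OPEN,np.ones((3,3)))
        cs,_=cv2.findContours(mm,cv2.RETR_EXTERNAL,cv2.CHAIN_APPROX_NONE); c=cv2.convexHull(max(cs,key=cv2.contourArea))
        cm,am=cen(c); ch,ah=cen(h); xy=xy+(ray(p,cm,30)-ray(p,ch,30))[:2]
    return xy.round(1), 'area ratio',round(am/ah,2), 'px',ch.round()
E
python3 - <<'E'
from h import *
p=cap('wrist')
for n,g in (('C',(593,-187)),('D',(578,-308)),('A',(496,-177))): print(n,capfit(p,g))
s=cap('scene'); d=cap('side')
for n,g in (('C',(593,-187)),('D',(578,-308)),('A',(496,-177)),('B',(405,-302)),('Aold',(462,-182))): print(n,capfit(s,g),capfit(d,g))
E
```

```text
C (array([ 593.8, -189. ]), 'area ratio', 0.95, 'px', array([418., 139.]))
D (array([ 578.4, -311.3]), 'area ratio', 0.94, 'px', array([516., 148.]))
A (array([ 490.7, -178.9]), 'area ratio', 1.05, 'px', array([406., 222.]))
C (array([ 592.9, -188.6]), 'area ratio', 0.91, 'px', array([336., 224.])) (array([ 593.6, -189.6]), 'area ratio', 0.88, 'px', array([326., 215.]))
D (array([ 577.7, -310.6]), 'area ratio', 0.93, 'px', array([369., 240.])) (array([ 577.6, -312.3]), 'area ratio', 0.87, 'px', array([358., 234.]))
A (array([ 493.2, -176.7]), 'area ratio', 0.94, 'px', array([317., 242.])) (array([ 493.4, -177.5]), 'area ratio', 0.89, 'px', array([308., 238.]))
B (array([ 406.4, -301.1]), 'area ratio', 0.93, 'px', array([340., 278.])) (array([ 406.6, -302.4]), 'area ratio', 0.89, 'px', array([332., 277.]))
Aold (array([ 493.2, -176.7]), 'area ratio', 0.94, 'px', array([317., 242.])) (array([ 493.4, -177.5]), 'area ratio', 0.89, 'px', array([308., 238.]))
```

Request:
{"name": "arm_command", "arguments": {
  "deltas": [
    [0, 0, 0, -8.2],
    [0, 0, 0, -8.2],
    [0, 0, 0, -8.2],
    [0, 0, 0, -8.2],
    [0, 0, 0, -8.2]
  ],
  "claw": 35
}}

```text
time: 20.25
tool_pos: [550.8, -68.8, 181.6]
tcp_rot: [-1.571, 0.0, -2.469]
contact_force: [-0.1, -0.2, -0.7]
grip_width: 79.4
```

Request:
{"name": "arm_command", "arguments": {
  "deltas": [
    [0, 0, 0, -8.2],
    [0, 0, 0, -8.2],
    [0, 0, 0, -8.2],
    [0, 0, 0, 0],
    [0, 0, 0, 0]
  ]
}}

```text
time: 20.75
tool_pos: [550.8, -68.9, 181.5]
tcp_rot: [-1.571, 0.0, -2.049]
contact_force: [-0.1, 1.0, -0.7]
grip_width: 79.4
```

```bash
cat >> h.py <<'E'
def go(xy,z=None,yaw=None):
    t=T(); d=np.array([xy[0]-t[0,3],xy[1]-t[1,3],(z-t[2,3]) if z is not None else 0])
    print('at',t[:3,3].round(1),'yaw',round(bot.get_obs()['tcp_rot'][2],3),'tool delta mm',(t[:3,:3].T@d).round(1), 'W',round(bot.get_obs()['grip_width'],1))
E
python3 -c "
from h import *
go((593.4,-189),106)
p=cap('wrist'); print(ell(p,(120,300,60,225),36,215))"
```

```text
at [550.8 -68.9 181.5] yaw -2.049 tool delta mm [87.  75.5 93.1] W 79.4
(array([211.8, 121.8]), array([  5.5, 169.3]), array([476.8,  47.1,  36. ]))
```

Request:
{"name": "arm_command", "arguments": {
  "deltas": [
    [0.044, 0, 0.047, 0],
    [0.043, 0, 0.046, 0],
    [0, 0.05, 0, 0],
    [0, 0.03, 0, 0],
    [0, 0, 0, 0]
  ]
}}

```text
time: 21.3
tool_pos: [581.4, -162.4, 96.8]
tcp_rot: [-1.58, -0.001, -2.049]
contact_force: [0.0, 0.1, 0.7]
grip_width: 79.3
```

```bash
python3 -c "
from h import *
p=cap('wrist'); print(capfit(p,(593,-189))); go((593.4,-189),-9)"
```

```text
(array([ 593.9, -189. ]), 'area ratio', 0.96, 'px', array([342., 216.]))
at [ 583.3 -162.8   99.9] yaw -2.048 tool delta mm [ 18.6 108.9  21.5] W 79.3
```

Request:
{"name": "arm_command", "arguments": {
  "deltas": [
    [0.0185, 0, 0.0215, 0],
    [0, 0, 0, 0],
    [0, 0.04, 0, 0],
    [0, 0.04, 0, 0],
    [0, 0.029, 0, 0]
  ]
}}

```text
time: 21.85
tool_pos: [595.6, -189.1, -7.2]
tcp_rot: [-1.569, 0.0, -2.046]
contact_force: [0.2, -0.7, -0.4]
grip_width: 79.3
```

Request:
{"name": "arm_command", "arguments": {
  "deltas": [
    [0, 0, 0, 0],
    [0, 0, 0, 0]
  ]
}}

```text
time: 22.05
tool_pos: [596.4, -189.6, -5.4]
tcp_rot: [-1.568, 0.0, -2.046]
contact_force: [0.6, -0.4, 0.5]
grip_width: 79.2
```

Request:
{"name": "arm_command", "arguments": {
  "deltas": [
    [0, 0, 0, 0],
    [0, 0, 0, 0],
    [0, 0, 0, 0],
    [0, 0, 0, 0],
    [0, 0, 0, 0]
  ],
  "claw": 255
}}

```text
time: 22.55
tool_pos: [596.2, -189.9, -5.4]
tcp_rot: [-1.568, 0.0, -2.046]
contact_force: [-0.7, 0.3, 7.2]
grip_width: 63.4
```

Request:
{"name": "arm_command", "arguments": {
  "deltas": [
    [0, -0.02, 0, 0],
    [0, -0.04, 0, 0],
    [0, -0.05, 0, 0],
    [0, -0.05, 0, 0],
    [0, 0, 0, 0]
  ]
}}

```text
time: 23.05
tool_pos: [599.1, -191.3, 161.5]
tcp_rot: [-1.555, 0.001, -2.046]
contact_force: [1.0, -0.6, -1.3]
grip_width: 63.7
```

```bash
python3 -c "
from h import *
go((545,-20),155)"
```

```text
at [ 599.1 -191.3  161.5] yaw -2.046 tool delta mm [-127.6    4.6 -126.5] W 63.7
```

Request:
{"name": "arm_command", "arguments": {
  "deltas": [
    [-0.0255, 0, -0.0253, 0],
    [-0.0255, 0, -0.0253, 0],
    [-0.0255, 0, -0.0253, 0],
    [-0.0255, 0, -0.0253, 0],
    [-0.0255, 0, -0.0253, 0]
  ]
}}

```text
time: 23.55
tool_pos: [540.0, -17.0, 152.3]
tcp_rot: [-1.571, 0.0, -2.046]
contact_force: [0.4, 0.2, -1.7]
grip_width: 63.7
```

Request:
{"name": "arm_command", "arguments": {
  "deltas": [
    [0, 0, 0, 0],
    [0, 0, 0, 0],
    [0, 0, 0, 0]
  ]
}}

```text
time: 23.85
tool_pos: [541.2, -19.1, 152.5]
tcp_rot: [-1.57, -0.0, -2.046]
contact_force: [-0.2, -0.7, -0.7]
grip_width: 63.5
```

```bash
python3 - <<'E'
from h import *
p=cap('wrist'); save(p,'w9.png')
uv=proj(p,[[562.2,43.1,36]])[0]; print(uv)
u,v=uv.astype(int); print(ell(p,(u-50,u+50,max(v-50,0),v+50),36,215),ell(p,(u-50,u+50,max(v-50,0),v+50),36,230))
go((562.2,43.1),30)
E
```

```text
[306.79321929 125.37830444]
(array([307.8, 124.3]), array([69. , 70.8]), array([563.6,  43.6,  36. ])) (array([307.7, 124.3]), array([68.9, 70.7]), array([563.6,  43.6,  36. ]))
at [541.2 -19.4 152.4] yaw -2.047 tool delta mm [-65.2 122.4 -10. ] W 63.6
```

View pics/w9.png

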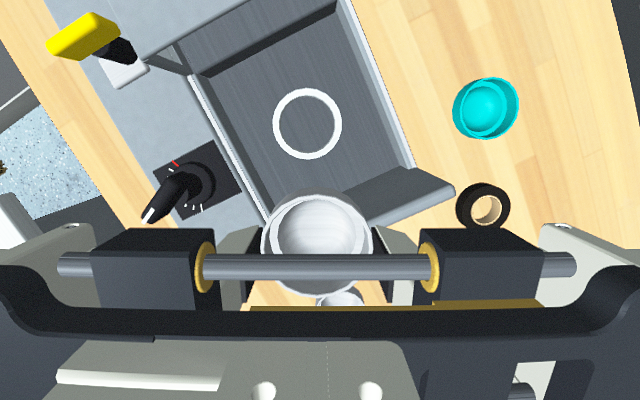

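Ring centre fitted at (563.6,43.6), cap held level. Lowering it in.

Request:
{"name": "arm_command", "arguments": {
  "deltas": [
    [-0.033, 0, -0.0046, 0],
    [-0.0329, 0, -0.0046, 0],
    [0, 0, 0, 0],
    [0, 0.045, 0, 0],
    [0, 0.045, 0, 0]
  ]
}}

```text
time: 24.4
tool_pos: [564.3, 43.2, 62.5]
tcp_rot: [-1.567, 0.001, -2.046]
contact_force: [1.0, -0.6, -1.7]
grip_width: 63.6
```

Request:
{"name": "arm_command", "arguments": {
  "deltas": [
    [0, 0.01, 0, 0],
    [0, 0, 0, 0],
    [0, 0, 0, 0]
  ]
}}

```text
time: 24.7
tool_pos: [564.4, 43.8, 54.3]
tcp_rot: [-1.568, 0.001, -2.046]
contact_force: [0.9, -0.7, -1.8]
grip_width: 63.8
```

```bash
python3 -c "
from h import *
go((563.2,43.4),17)"
```

```text
at [564.4  43.8  54.3] yaw -2.046 tool delta mm [ 0.9 37.3 -1. ] W 63.8
```

Request:
{"name": "arm_command", "arguments": {
  "deltas": [
    [0.001, 0.015, -0.001, 0],
    [0, 0.012, 0, 0],
    [0, 0.006, 0, 0],
    [0, 0, 0, 0]
  ]
}}

```text
time: 25.1
tool_pos: [561.5, 44.0, 19.5]
tcp_rot: [-1.571, -0.0, -2.046]
contact_force: [-0.5, 0.1, -1.3]
grip_width: 63.6
```

Request:
{"name": "arm_command", "arguments": {
  "deltas": [
    [0, 0.003, 0, 0],
    [0, 0, 0, 0],
    [0, 0, 0, 0]
  ]
}}

```text
time: 25.4
tool_pos: [561.7, 44.1, 16.8]
tcp_rot: [-1.57, 0.0, -2.045]
contact_force: [-0.3, 0.4, -1.4]
grip_width: 63.3
```

Request:
{"name": "arm_command", "arguments": {
  "deltas": [
    [0.0, 0.002, 0.001, 0],
    [0, 0, 0, 0]
  ]
}}

```text
time: 25.6
tool_pos: [562.8, 43.6, 14.7]
tcp_rot: [-1.57, 0.0, -2.046]
contact_force: [-0.5, 0.5, -0.5]
grip_width: 63.7
```

Request:
{"name": "arm_command", "arguments": {
  "deltas": [
    [0, 0, 0, 0],
    [0, 0, 0, 0],
    [0, 0, 0, 0],
    [0, -0.03, 0, 0],
    [0, -0.05, 0, 0]
  ],
  "claw": 40
}}

```text
time: 26.1
tool_pos: [559.8, 43.7, 92.4]
tcp_rot: [-1.578, -0.003, -2.046]
contact_force: [0.3, 1.0, 0.4]
grip_width: 77.2
```

Request:
{"name": "arm_command", "arguments": {
  "deltas": [
    [0, -0.05, 0, 0],
    [0, 0, 0, 0],
    [0, 0, 0, 0]
  ]
}}

```text
time: 26.4
tool_pos: [563.0, 43.6, 145.8]
tcp_rot: [-1.568, 0.001, -2.045]
contact_force: [0.5, 0.7, 0.1]
grip_width: 77.1
```

```bash
python3 -c "
from h import *
p=cap('wrist'); print(capfit(p,(563,43.5),36,56,smax=25),ell(p,(250,390,90,225),56,110)); go((545,-20),150)"
```

```text
(array([564.2,  46.8]), 'area ratio', 1.11, 'px', array([316., 187.])) (array([321.5, 179.3]), array([ 94.5, 202.5]), array([573.9,  53.1,  56. ]))
at [562.   43.6 144.2] yaw -2.045 tool delta mm [64.4 -5.8 14. ] W 77.3
```

Request:
{"name": "arm_command", "arguments": {
  "deltas": [
    [0.038, 0, 0.0067, 0],
    [0.038, 0, 0.0067, 0],
    [0.038, 0, 0.0067, 0],
    [0.038, 0, 0.0067, 0],
    [0.038, 0, 0.0067, 0]
  ],
  "claw": 35
}}

```text
time: 26.95
tool_pos: [503.6, -141.5, 142.5]
tcp_rot: [-1.575, -0.0, -2.045]
contact_force: [-0.0, -0.6, 0.3]
grip_width: 79.3
```

Request:
{"name": "arm_command", "arguments": {
  "deltas": [
    [0.038, 0, 0.0067, 0],
    [0, 0.02, 0, 0],
    [0, 0.02, 0, 0],
    [0, 0, 0, 0],
    [0, 0, 0, 0]
  ]
}}

```text
time: 27.45
tool_pos: [493.2, -177.1, 103.5]
tcp_rot: [-1.574, 0.0, -2.045]
contact_force: [0.2, -0.1, 0.3]
grip_width: 79.1
```

```bash
python3 -c "
from h import *
p=cap('wrist');a=capfit(p,(493,-177)); s=cap('scene'); print(a,capfit(s,(493,-177)),capfit(s,(578,-311)),capfit(s,(406,-302))); go(a[0],-9)"
```

```text
(array([ 493.5, -176.6]), 'area ratio', 0.96, 'px', array([317., 195.])) (array([ 493.1, -176.6]), 'area ratio', 0.94, 'px', array([317., 242.])) (array([ 577.7, -310.7]), 'area ratio', 0.93, 'px', array([369., 240.])) (array([ 406.2, -301. ]), 'area ratio', 0.93, 'px', array([340., 278.]))
at [ 494.3 -177.4  104.9] yaw -2.045 tool delta mm [ -0.4 113.9  -1.1] W 79.0
```

Request:
{"name": "arm_command", "arguments": {
  "deltas": [
    [0, 0.04, -0.001, 0],
    [0, 0.04, 0, 0],
    [0, 0.033, 0, 0],
    [0, 0, 0, 0],
    [0, 0, 0, 0]
  ]
}}

```text
time: 28.05
tool_pos: [493.7, -177.1, -7.5]
tcp_rot: [-1.57, 0.0, -2.045]
contact_force: [0.7, -0.1, 0.7]
grip_width: 79.0
```

Request:
{"name": "arm_command", "arguments": {
  "deltas": [
    [0, 0, 0, 0],
    [0, 0, 0, 0],
    [0, 0, 0, 0],
    [0, 0, 0, 0],
    [0, 0, 0, 0]
  ],
  "claw": 255
}}

```text
time: 28.55
tool_pos: [494.2, -177.6, -6.6]
tcp_rot: [-1.567, 0.0, -2.046]
contact_force: [-0.4, 0.9, 7.2]
grip_width: 64.6
```

Request:
{"name": "arm_command", "arguments": {
  "deltas": [
    [0, -0.02, 0, 0],
    [0, -0.04, 0, 0],
    [0, -0.05, 0, 0],
    [0, -0.05, 0, 0],
    [0, 0, 0, 0]
  ]
}}

```text
time: 29.05
tool_pos: [496.8, -179.0, 159.3]
tcp_rot: [-1.556, -0.0, -2.045]
contact_force: [0.2, -1.1, -0.7]
grip_width: 64.1
```

```bash
python3 -c "
from h import *
go((563.2,43.6),150)"
```

```text
at [ 496.8 -179.   159.3] yaw -2.045 tool delta mm [-228.3    8.6  -42.8] W 64.1
```

Request:
{"name": "arm_command", "arguments": {
  "deltas": [
    [-0.038, 0, -0.0071, 0],
    [-0.038, 0, -0.0071, 0],
    [-0.038, 0, -0.0071, 0],
    [-0.038, 0, -0.0071, 0],
    [-0.038, 0, -0.0071, 0]
  ]
}}

```text
time: 29.55
tool_pos: [548.2, 9.7, 151.5]
tcp_rot: [-1.571, 0.0, -2.046]
contact_force: [0.6, -0.6, -1.0]
grip_width: 64.7
```

Request:
{"name": "arm_command", "arguments": {
  "deltas": [
    [-0.038, 0, -0.0071, 0],
    [0, 0, 0, 0],
    [0, 0, 0, 0],
    [0, 0.04, 0, 0],
    [0, 0.04, 0, 0]
  ]
}}

```text
time: 30.05
tool_pos: [560.0, 43.8, 71.8]
tcp_rot: [-1.567, 0.001, -2.047]
contact_force: [0.4, -0.1, -1.8]
grip_width: 64.7
```

Request:
{"name": "arm_command", "arguments": {
  "deltas": [
    [0, 0, 0, 0],
    [0, 0, 0, 0],
    [0, 0, 0, 0]
  ]
}}

```text
time: 30.35
tool_pos: [560.8, 44.5, 73.7]
tcp_rot: [-1.567, 0.001, -2.046]
contact_force: [0.7, 1.1, -0.3]
grip_width: 64.6
```

```bash
python3 -c "
from h import *
go((562.9,43.6),34)"
```

```text
at [560.8  44.5  73.7] yaw -2.046 tool delta mm [-0.1 39.7  2.1] W 64.6
```

Request:
{"name": "arm_command", "arguments": {
  "deltas": [
    [0, 0.014, 0.002, 0],
    [0, 0.014, 0, 0],
    [0, 0.007, 0, 0],
    [0, 0, 0, 0],
    [0, 0, 0, 0]
  ]
}}

```text
time: 30.85
tool_pos: [561.5, 44.2, 36.9]
tcp_rot: [-1.57, 0.0, -2.045]
contact_force: [0.5, 0.0, -1.6]
grip_width: 64.5
```

Request:
{"name": "arm_command", "arguments": {
  "deltas": [
    [0, 0.004, 0, 0],
    [0, 0, 0, 0],
    [0, 0, 0, 0]
  ]
}}

```text
time: 31.15
tool_pos: [562.1, 44.3, 33.4]
tcp_rot: [-1.568, 0.001, -2.045]
contact_force: [1.0, -0.0, 4.7]
grip_width: 64.6
```

Request:
{"name": "arm_command", "arguments": {
  "deltas": [
    [0, 0, 0, 0],
    [0, 0, 0, 0],
    [0, 0, 0, 0],
    [0, -0.03, 0, 0],
    [0, -0.05, 0, 0]
  ],
  "claw": 40
}}

```text
time: 31.65
tool_pos: [558.4, 44.3, 110.0]
tcp_rot: [-1.579, -0.004, -2.046]
contact_force: [1.4, 0.0, 0.2]
grip_width: 77.3
```

Request:
{"name": "arm_command", "arguments": {
  "deltas": [
    [0, -0.03, 0, 0],
    [0, 0, 0, 0],
    [0, 0, 0, 0],
    [0, 0, 0, 0]
  ]
}}

```text
time: 32.05
tool_pos: [560.0, 44.3, 141.0]
tcp_rot: [-1.573, -0.001, -2.045]
contact_force: [-0.3, -0.5, -0.6]
grip_width: 77.7
```

```bash
python3 -c "
from h import *
p=cap('wrist'); save(p,'w10.png'); go((577.8,-311),140); print(proj(p,[[563,43.5,76],[563,43.5,56]]))"
```

```text
at [560.1  44.3 140.8] yaw -2.046 tool delta mm [307.9   0.7 178.2] W 77.4
[[319.77458878 198.24554685]
 [319.61280334 192.88236574]]
```

View pics/w10.png

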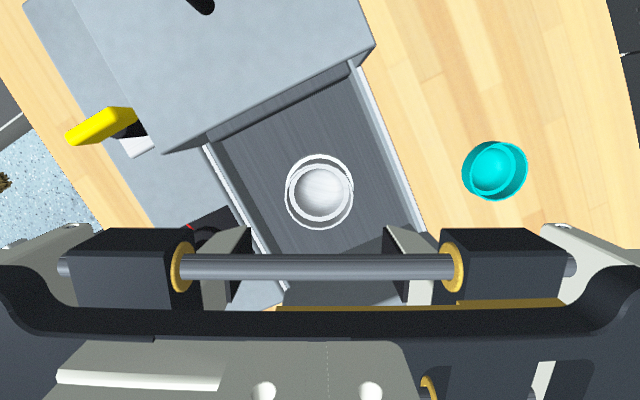

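```bash
python3 - <<'E'
from h import *
p=cap('wrist'); a=np.linspace(0,2*np.pi,80)
g=p['img'].astype(int)
cv2.imwrite('pics/c.png',cv2.resize(p['img'][140:245,270:370],None,fx=5,fy=5,interpolation=cv2.INTER_CUBIC)[:,:,::-1])
for z in (56,66,76):
    P=proj(p,[[563+32*np.cos(t),43.5+32*np.sin(t),z] for t in a]); print(z,P.min(0),P.max(0))
gray=cv2.cvtColor(p['img'],cv2.COLOR_RGB2GRAY)
m=(gray>170).astype(np.uint8); m[:150]=0;m[235:]=0;m[:,:275]=0;m[:,362:]=0
n,l,st,c=cv2.connectedComponentsWithStats(m); i=1+np.argmax(st[1:,4]); print(st[i]); 
for t in (130,170,200): print(t,ell(p,(276,362,145,232),76,t),ell(p,(276,362,145,232),56,t)[2])
print(np.array([gray[191,280+k] for k in range(0,85)]))
print(np.array([gray[145+k,319] for k in range(0,95)]))
E
```

```text
56 [287.16030693 160.50686186] [352.10330169 223.49095362]
66 [286.09002526 161.99432487] [353.32437799 227.04705655]
76 [284.94172633 163.59451717] [354.63430106 230.85388709]
[ 284  154   70   76 3120]
130 (array([319.8, 192.7]), array([71. , 77.6]), array([565.4,  48.2,  76. ])) [563.3  43.7  56. ]
170 (array([319.7, 192.7]), array([70.7, 76.6]), array([565.3,  48.2,  76. ])) [563.1  43.7  56. ]
200 (array([321.1, 191.3]), array([68.4, 74.7]), array([567.1,  48.8,  76. ])) [565.   44.3  56. ]
[114 113 111 111 101 254 250 118  76 223 242 237 239 243 135 109 112 119
 134 142 154 167 176 185 197 206 218 227 231 232 233 233 233 233 234 235
 235 234 235 236 238 239 239 240 239 237 239 239 240 240 241 242 243 243
 243 242 243 238 234 231 224 226 224 223 234 238 235 236 237 202 222 234
 218 150 107 112 109 111 112 111 106 113 112 109 111]
[115 115 110 111 111 112 111 115 136 248 255 254 255 148 102 112 108 106
 163 244 233 236 239 221 180 200 216 228 231 232 231 235 238 239 240 240
 239 236 236 240 239 237 237 236 230 236 236 237 241 239 237 241 239 237
 235 236 234 229 222 222 212 205 197 183 171 158 148 135 136 134 131 146
 242 238 240 237 213  99 109 109 107 103 130 230 242 121 107 112 109 110
 110 110 111 114 108]
```

The rim spans u 285–354 and v 163–230. That matches a rim at z=76 centred within about 1 mm, with the seat ring visible beyond it, so two caps are nested level. Next cap D.

Request:
{"name": "arm_command", "arguments": {
  "deltas": [
    [0.0385, 0, 0.0223, 0],
    [0.0385, 0, 0.0223, 0],
    [0.0385, 0, 0.0223, 0],
    [0.0385, 0, 0.0223, 0],
    [0.0385, 0, 0.0223, 0]
  ],
  "claw": 35
}}

```text
time: 32.65
tool_pos: [571.7, -179.4, 141.3]
tcp_rot: [-1.573, 0.0, -2.045]
contact_force: [1.6, 0.5, 0.1]
grip_width: 79.1
```

Request:
{"name": "arm_command", "arguments": {
  "deltas": [
    [0.0385, 0, 0.0223, 0],
    [0.0385, 0, 0.0223, 0],
    [0.0385, 0, 0.0223, 0],
    [0, 0.035, 0, 0],
    [0, 0, 0, 0]
  ]
}}

```text
time: 33.15
tool_pos: [575.6, -310.6, 101.4]
tcp_rot: [-1.582, 0.002, -2.048]
contact_force: [-0.8, -0.9, -1.3]
grip_width: 79.3
```

```bash
python3 -c "
from h import *
p=cap('wrist');a=capfit(p,(577.8,-311)); s=cap('scene'); print(a,capfit(s,(578,-311)),capfit(s,(406,-302))); go(a[0],-9)"
```

```text
(array([ 578.3, -311. ]), 'area ratio', 0.96, 'px', array([320., 196.])) (array([ 577.6, -310.7]), 'area ratio', 0.94, 'px', array([369., 240.])) (array([ 406.2, -301.1]), 'area ratio', 0.93, 'px', array([340., 278.]))
at [ 578.2 -310.2  106.2] yaw -2.045 tool delta mm [  0.8 115.2   0.9] W 79.2
```

Request:
{"name": "arm_command", "arguments": {
  "deltas": [
    [0.0005, 0.04, 0, 0],
    [0, 0.04, 0, 0],
    [0, 0.034, 0, 0],
    [0, 0, 0, 0],
    [0, 0, 0, 0]
  ]
}}

```text
time: 33.75
tool_pos: [579.8, -311.2, -4.8]
tcp_rot: [-1.569, -0.0, -2.044]
contact_force: [1.1, -0.4, 0.9]
grip_width: 79.3
```

Request:
{"name": "arm_command", "arguments": {
  "deltas": [
    [0, 0, 0, 0],
    [0, 0, 0, 0],
    [0, 0, 0, 0],
    [0, 0, 0, 0],
    [0, 0, 0, 0]
  ],
  "claw": 255
}}

```text
time: 34.25
tool_pos: [580.0, -312.2, -3.9]
tcp_rot: [-1.567, -0.0, -2.045]
contact_force: [-0.1, 0.6, 6.8]
grip_width: 64.1
```

Request:
{"name": "arm_command", "arguments": {
  "deltas": [
    [0, -0.02, 0, 0],
    [0, -0.04, 0, 0],
    [0, -0.05, 0, 0],
    [0, -0.05, 0, 0],
    [0, 0, 0, 0]
  ]
}}

```text
time: 34.75
tool_pos: [582.4, -314.1, 163.4]
tcp_rot: [-1.554, -0.002, -2.046]
contact_force: [0.4, -0.7, -0.6]
grip_width: 64.3
```

```bash
python3 -c "
from h import *
go((562.9,43.6),155)"
```

```text
at [ 582.4 -314.1  163.4] yaw -2.046 tool delta mm [-309.2    4.8 -181. ] W 64.3
```

Request:
{"name": "arm_command", "arguments": {
  "deltas": [
    [-0.0386, 0, -0.0225, 0],
    [-0.0386, 0, -0.0225, 0],
    [-0.0386, 0, -0.0225, 0],
    [-0.0386, 0, -0.0225, 0],
    [-0.0386, 0, -0.0225, 0]
  ]
}}

```text
time: 35.25
tool_pos: [566.5, -86.9, 153.9]
tcp_rot: [-1.57, 0.0, -2.046]
contact_force: [-0.1, -0.0, -1.8]
grip_width: 64.7
```

Request:
{"name": "arm_command", "arguments": {
  "deltas": [
    [-0.0386, 0, -0.0225, 0],
    [-0.0386, 0, -0.0225, 0],
    [-0.0386, 0, -0.0225, 0],
    [0, 0.03, 0, 0],
    [0, 0.03, 0, 0]
  ]
}}

```text
time: 35.75
tool_pos: [560.4, 47.0, 94.1]
tcp_rot: [-1.567, 0.002, -2.042]
contact_force: [0.1, -0.8, -1.3]
grip_width: 63.9
```

Request:
{"name": "arm_command", "arguments": {
  "deltas": [
    [0, 0, 0, 0],
    [0, 0, 0, 0],
    [0, 0, 0, 0]
  ]
}}

```text
time: 36.05
tool_pos: [561.1, 44.8, 95.3]
tcp_rot: [-1.568, 0.001, -2.046]
contact_force: [0.5, -0.3, -0.9]
grip_width: 64.3
```

```bash
python3 -c "
from h import *
go((562.7,43.8),56)"
```

```text
at [561.1  44.8  95.3] yaw -2.046 tool delta mm [ 0.2 39.3  1.8] W 64.3
```

Request:
{"name": "arm_command", "arguments": {
  "deltas": [
    [0, 0.014, 0.0015, 0],
    [0, 0.014, 0, 0],
    [0, 0.007, 0, 0],
    [0, 0, 0, 0],
    [0, 0, 0, 0]
  ]
}}

```text
time: 36.55
tool_pos: [561.9, 44.4, 59.5]
tcp_rot: [-1.569, 0.001, -2.046]
contact_force: [0.7, 0.3, -1.1]
grip_width: 64.2
```

Request:
{"name": "arm_command", "arguments": {
  "deltas": [
    [0, 0.004, 0, 0],
    [0, 0, 0, 0],
    [0, 0, 0, 0]
  ]
}}

```text
time: 36.85
tool_pos: [562.4, 44.5, 56.1]
tcp_rot: [-1.568, 0.001, -2.046]
contact_force: [0.0, -1.2, 5.6]
grip_width: 64.5
```

Request:
{"name": "arm_command", "arguments": {
  "deltas": [
    [0, 0, 0, 0],
    [0, 0, 0, 0],
    [0, 0, 0, 0],
    [0, -0.03, 0, 0],
    [0, -0.05, 0, 0]
  ],
  "claw": 40
}}

```text
time: 37.35
tool_pos: [558.7, 44.6, 132.2]
tcp_rot: [-1.578, -0.003, -2.046]
contact_force: [0.6, -0.1, 1.3]
grip_width: 77.3
```

Request:
{"name": "arm_command", "arguments": {
  "deltas": [
    [0, -0.01, 0, 0],
    [0.042, 0, 0.0024, 0],
    [0.042, 0, 0.0024, 0],
    [0.042, 0, 0.0024, 0],
    [0.042, 0, 0.0024, 0]
  ]
}}

```text
time: 37.85
tool_pos: [492.0, -110.4, 144.3]
tcp_rot: [-1.571, -0.0, -2.045]
contact_force: [1.4, -1.0, 0.1]
grip_width: 77.4
```

Request:
{"name": "arm_command", "arguments": {
  "deltas": [
    [0.042, 0, 0.0024, 0],
    [0.042, 0, 0.0024, 0],
    [0.042, 0, 0.0024, 0],
    [0.042, 0, 0.0024, 0],
    [0.042, 0, 0.0024, 0]
  ],
  "claw": 35
}}

```text
time: 38.35
tool_pos: [406.6, -302.9, 144.3]
tcp_rot: [-1.571, 0.0, -2.046]
contact_force: [0.7, -0.4, 0.3]
grip_width: 79.4
```

Request:
{"name": "arm_command", "arguments": {
  "deltas": [
    [0, 0.04, 0, 0],
    [0, 0, 0, 0],
    [0, 0, 0, 0]
  ]
}}

```text
time: 38.65
tool_pos: [407.3, -300.7, 104.3]
tcp_rot: [-1.573, 0.001, -2.045]
contact_force: [0.5, 0.3, 0.3]
grip_width: 79.0
```

```bash
python3 -c "
from h import *
p=cap('wrist');a=capfit(p,(406.3,-301.5)); s=cap('scene'); print(a,capfit(s,(406,-302))); go(a[0],-9)"
```

```text
(array([ 406.8, -301.5]), 'area ratio', 0.96, 'px', array([316., 197.])) (array([ 406.3, -301.1]), 'area ratio', 0.93, 'px', array([340., 278.]))
at [ 408.5 -301.3  105.7] yaw -2.044 tool delta mm [  1.  114.7  -1.6] W 79.5
```

Request:
{"name": "arm_command", "arguments": {
  "deltas": [
    [0.001, 0.04, -0.0015, 0],
    [0, 0.04, 0, 0],
    [0, 0.033, 0, 0],
    [0, 0, 0, 0],
    [0, 0, 0, 0]
  ]
}}

```text
time: 39.25
tool_pos: [406.9, -301.8, -7.2]
tcp_rot: [-1.57, -0.0, -2.044]
contact_force: [0.3, -0.6, -0.2]
grip_width: 79.2
```

Request:
{"name": "arm_command", "arguments": {
  "deltas": [
    [0, 0, 0, 0],
    [0, 0, 0, 0],
    [0, 0, 0, 0],
    [0, 0, 0, 0],
    [0, 0, 0, 0]
  ],
  "claw": 255
}}

```text
time: 39.75
tool_pos: [406.9, -302.6, -6.6]
tcp_rot: [-1.567, -0.001, -2.046]
contact_force: [0.3, 1.0, 8.5]
grip_width: 64.3
```

```bash
python3 -c "
from h import *
go((562.7,43.8),175)"
```

```text
at [ 406.9 -302.6   -6.6] yaw -2.046 tool delta mm [-379.1 -182.   -19.1] W 64.3
```

Request:
{"name": "arm_command", "arguments": {
  "deltas": [
    [0, -0.02, 0, 0],
    [0, -0.04, 0, 0],
    [0, -0.05, 0, 0],
    [0, -0.05, 0, 0],
    [0, -0.015, 0, 0]
  ]
}}

```text
time: 40.25
tool_pos: [407.7, -303.5, 172.8]
tcp_rot: [-1.561, -0.003, -2.045]
contact_force: [0.1, -0.7, -1.1]
grip_width: 64.2
```

Request:
{"name": "arm_command", "arguments": {
  "deltas": [
    [-0.0421, 0, -0.0021, 0],
    [-0.0421, 0, -0.0021, 0],
    [-0.0421, 0, -0.0021, 0],
    [-0.0421, 0, -0.0021, 0],
    [-0.0421, 0, -0.0021, 0]
  ]
}}

```text
time: 40.75
tool_pos: [493.1, -108.1, 167.4]
tcp_rot: [-1.569, 0.0, -2.046]
contact_force: [0.8, 0.4, -0.6]
grip_width: 64.5
```

Request:
{"name": "arm_command", "arguments": {
  "deltas": [
    [-0.0421, 0, -0.0021, 0],
    [-0.0421, 0, -0.0021, 0],
    [-0.0421, 0, -0.0021, 0],
    [-0.0421, 0, -0.0021, 0],
    [0, 0.03, 0, 0]
  ]
}}

```text
time: 41.25
tool_pos: [566.4, 48.4, 140.4]
tcp_rot: [-1.562, 0.006, -2.041]
contact_force: [1.4, -1.7, -1.5]
grip_width: 64.0
```

Request:
{"name": "arm_command", "arguments": {
  "deltas": [
    [0, 0.02, 0, 0],
    [0, 0, 0, 0],
    [0, 0, 0, 0],
    [0, 0, 0, 0]
  ]
}}

```text
time: 41.65
tool_pos: [563.1, 43.6, 118.2]
tcp_rot: [-1.568, 0.001, -2.046]
contact_force: [0.5, 0.1, -0.9]
grip_width: 64.8
```

```bash
python3 -c "
from h import *
go((562.4,44.4),73.4)"
```

```text
at [563.1  43.6 118.2] yaw -2.046 tool delta mm [-0.3 44.8 -1.1] W 64.8
```

Request:
{"name": "arm_command", "arguments": {
  "deltas": [
    [0, 0.015, 0, 0],
    [0, 0.015, 0, 0],
    [0, 0.01, 0, 0],
    [0, 0, 0, 0],
    [0, 0, 0, 0]
  ]
}}

```text
time: 42.15
tool_pos: [562.7, 43.8, 77.3]
tcp_rot: [-1.57, 0.0, -2.046]
contact_force: [-0.5, 0.4, -0.8]
grip_width: 64.1
```

Request:
{"name": "arm_command", "arguments": {
  "deltas": [
    [0, 0.005, -0.0005, 0],
    [0, 0, 0, 0],
    [0, 0, 0, 0]
  ]
}}

```text
time: 42.45
tool_pos: [563.2, 44.0, 73.3]
tcp_rot: [-1.567, 0.002, -2.046]
contact_force: [-0.2, -0.0, 5.8]
grip_width: 64.5
```

Request:
{"name": "arm_command", "arguments": {
  "deltas": [
    [0, 0, 0, 0],
    [0, 0, 0, 0],
    [0, 0, 0, 0],
    [0, -0.03, 0, 0],
    [0, -0.05, 0, 0]
  ],
  "claw": 40
}}

```text
time: 42.95
tool_pos: [559.3, 44.2, 149.1]
tcp_rot: [-1.578, -0.003, -2.046]
contact_force: [1.9, 0.4, 1.0]
grip_width: 77.4
```

Request:
{"name": "arm_command", "arguments": {
  "deltas": [
    [0, -0.03, 0, 0],
    [0, 0, 0, 0],
    [0, 0, 0, 0],
    [0, 0, 0, 0]
  ]
}}

```text
time: 43.35
tool_pos: [560.8, 44.2, 180.0]
tcp_rot: [-1.573, -0.001, -2.046]
contact_force: [-0.4, 0.4, 0.2]
grip_width: 77.8
```

```bash
python3 - <<'E'
from h import *
p=cap('wrist'); s=cap('scene'); d=cap('side'); a=np.linspace(0,2*np.pi,80)
go((603.5,200.5),180)
def draw(p,b,k):
    q=p['img'].copy()
    im=cv2.resize(q,None,fx=k,fy=k,interpolation=cv2.INTER_CUBIC)
    P=(proj(p,[[563+32*np.cos(t),43.8+32*np.sin(t),116] for t in a])*k).astype(np.int32); cv2.polylines(im,[P],True,(255,0,0),1)
    u0,u1,v0,v1=[x*k for x in b]; return im[v0:v1,u0:u1]
A=draw(p,(250,390,130,250),3); B=draw(d,(200,290,140,200),4); C=draw(s,(220,310,150,210),4)
H=480; o=np.zeros((600,784,3),np.uint8); o[:360,:420]=A; o[:240,424:784]=B; o[244:484,424:784]=C
save({'img':o},'w11.png')
E
```

```text
at [561.1  44.2 180.1] yaw -2.045 tool delta mm [-158.4    0.   -33.7] W 77.5
```

View pics/w11.png

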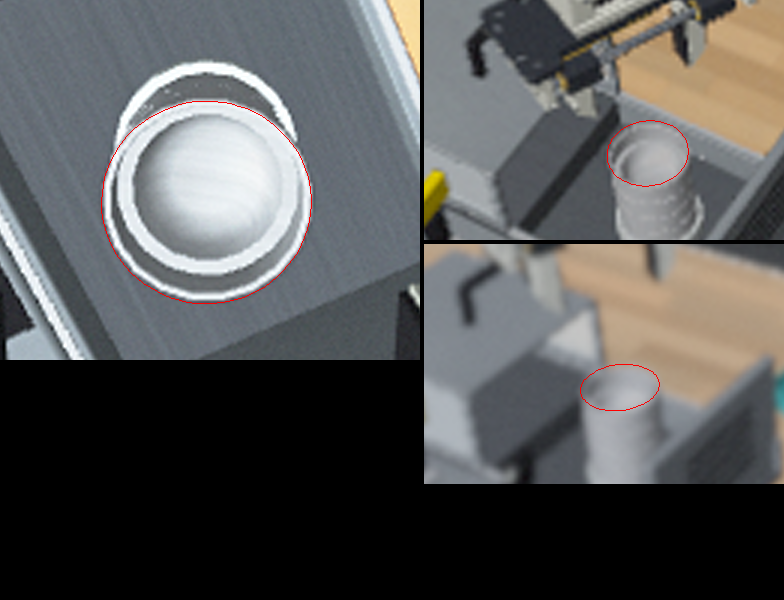

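All three views match the predicted rim at z=116, so the four caps are stacked straight and level. Now the hood handle.

Request:
{"name": "arm_command", "arguments": {
  "deltas": [
    [-0.0396, 0, -0.0084, 0],
    [-0.0396, 0, -0.0084, 0],
    [-0.0396, 0, -0.0084, 0],
    [-0.0396, 0, -0.0084, 0],
    [0, 0, 0, 8.2]
  ],
  "claw": 120
}}

```text
time: 44.0
tool_pos: [604.2, 205.2, 179.9]
tcp_rot: [-1.573, 0.0, -2.186]
contact_force: [0.1, -0.4, -0.0]
grip_width: 49.0
```

Request:
{"name": "arm_command", "arguments": {
  "deltas": [
    [0, 0, 0, 8.2],
    [0, 0, 0, 8.2],
    [0, 0, 0, 8.2],
    [0, 0, 0, 8.2],
    [0, 0, 0, 8.2]
  ]
}}

```text
time: 44.5
tool_pos: [603.9, 200.3, 180.4]
tcp_rot: [-1.571, -0.002, -2.91]
contact_force: [-0.1, 0.2, 0.0]
grip_width: 48.4
```

Request:
{"name": "arm_command", "arguments": {
  "deltas": [
    [0, 0, 0, 8.2],
    [0, 0, 0, 7.5],
    [0, 0, 0, 0],
    [0, 0, 0, 0]
  ]
}}

```text
time: 44.9
tool_pos: [604.0, 200.4, 180.8]
tcp_rot: [-1.571, -0.001, 3.108]
contact_force: [-0.8, 0.5, 0.2]
grip_width: 48.3
```

```bash
python3 -c "
from h import *
go((603.2,200.5),122)"
```

```text
at [604.  200.4 180.8] yaw 3.108 tool delta mm [ 0.8 58.8 -0.1] W 48.3
```

Request:
{"name": "arm_command", "arguments": {
  "deltas": [
    [0, 0.03, 0, 0],
    [0, 0.029, 0, 0],
    [0, 0, 0, 0],
    [0, 0, 0, 0]
  ]
}}

```text
time: 45.3
tool_pos: [604.3, 200.4, 122.7]
tcp_rot: [-1.571, -0.001, 3.107]
contact_force: [0.1, 0.2, 0.5]
grip_width: 48.6
```

Request:
{"name": "arm_command", "arguments": {
  "deltas": [
    [0, 0, 0, 0],
    [0, 0, 0, 0],
    [0, 0, 0, 0],
    [0, 0, 0, 0],
    [0, 0, 0, 0]
  ],
  "claw": 255
}}

```text
time: 45.8
tool_pos: [604.4, 200.4, 122.9]
tcp_rot: [-1.571, 0.001, 3.105]
contact_force: [0.6, 0.1, -0.6]
grip_width: 13.1
```

Request:
{"name": "arm_command", "arguments": {
  "deltas": [
    [0, 0, 0, 0],
    [0, 0, 0.015, 0],
    [0, 0, 0.025, 0],
    [0, 0, 0.025, 0],
    [0, 0, 0.025, 0]
  ]
}}

```text
time: 46.3
tool_pos: [601.5, 110.4, 122.9]
tcp_rot: [-1.572, 0.002, 3.106]
contact_force: [3.6, 4.2, -0.1]
grip_width: 11.2
```

Request:
{"name": "arm_command", "arguments": {
  "deltas": [
    [0, 0, 0.025, 0],
    [0, 0, 0.025, 0],
    [0, 0, 0.02, 0],
    [0, 0, 0.01, 0],
    [0, 0, 0, 0]
  ]
}}

```text
time: 46.8
tool_pos: [599.0, 30.6, 122.8]
tcp_rot: [-1.573, 0.002, 3.104]
contact_force: [3.9, 2.4, -0.7]
grip_width: 10.9
```

Request:
{"name": "arm_command", "arguments": {
  "deltas": [
    [0, 0, 0.002, 0],
    [0, 0, 0, 0],
    [0, 0, 0, 0]
  ]
}}

```text
time: 47.1
tool_pos: [599.1, 30.6, 122.9]
tcp_rot: [-1.574, 0.003, 3.105]
contact_force: [4.2, 7.5, -0.6]
grip_width: 11.0
```

Request:
{"name": "arm_command", "arguments": {
  "deltas": [
    [0, 0, 0, 0],
    [0, 0, 0, 0],
    [0, 0, 0, 0],
    [0, -0.03, 0, 0],
    [0, -0.03, 0, 0]
  ],
  "claw": 120
}}

```text
time: 47.6
tool_pos: [597.0, 28.2, 182.3]
tcp_rot: [-1.571, -0.003, 3.105]
contact_force: [0.2, 0.7, 0.2]
grip_width: 45.8
```

Request:
{"name": "arm_command", "arguments": {
  "deltas": [
    [0.0315, 0, -0.029, 0],
    [0.0315, 0, -0.029, 0],
    [0.0315, 0, -0.029, 0],
    [0.0315, 0, -0.029, 0],
    [0.0315, 0, -0.03, 0]
  ]
}}

```text
time: 48.1
tool_pos: [444.4, 180.7, 182.6]
tcp_rot: [-1.57, -0.0, 3.104]
contact_force: [-0.3, 1.1, -0.8]
grip_width: 48.6
```

Request:
{"name": "arm_command", "arguments": {
  "deltas": [
    [0, 0, 0, 0],
    [0, 0, 0, 0],
    [0, 0, 0, 0]
  ]
}}

```text
time: 48.4
tool_pos: [446.7, 179.5, 182.6]
tcp_rot: [-1.57, 0.001, 3.104]
contact_force: [0.1, -0.0, -0.2]
grip_width: 48.5
```

```bash
python3 - <<'E'
from h import *
p=cap('wrist'); go((447.3,179.5),80)
im=p['img'].astype(int); m=((im[...,0]>150)&(im[...,1]>130)&(im[...,2]<90)).astype(np.uint8); m[230:]=0
n,l,st,c=cv2.connectedComponentsWithStats(m); i=1+np.argmax(st[1:,4]); print(st[i],c[i],ray(p,c[i],125))
print('handle',find(p,'hood_handle'),'hood left edge',end=' ')
print(proj(p,[[447.3+22,179,128],[447.3-22,180,128]]))
E
```

```text
at [446.8 179.4 182.5] yaw 3.104 tool delta mm [ -0.5 102.5  -0.2] W 48.8
[312 173  13  52 603] [317.69154229 199.94195688] [447.8 178.6 125. ]
handle [(0.84, array([545.4,  59.2, 130. ]))] hood left edge [[316.36098631 176.90029836]
 [317.06943812 224.80521936]]
```

Request:
{"name": "arm_command", "arguments": {
  "deltas": [
    [-0.0005, 0.04, 0.0005, 0],
    [0, 0.04, 0, 0],
    [0, 0.023, 0, 0],
    [0, 0, 0, 0],
    [0, 0, 0, 0]
  ]
}}

```text
time: 49.0
tool_pos: [447.2, 179.2, 79.9]
tcp_rot: [-1.571, 0.0, 3.104]
contact_force: [-0.4, 0.9, 0.4]
grip_width: 48.7
```

Request:
{"name": "arm_command", "arguments": {
  "deltas": [
    [0, 0, 0, 0],
    [0, 0, 0, 0],
    [0, 0, 0, 0],
    [0, 0, 0, 0],
    [0, 0, 0, 0]
  ],
  "claw": 255
}}

```text
time: 49.5
tool_pos: [446.5, 179.5, 79.9]
tcp_rot: [-1.571, 0.001, 3.105]
contact_force: [-0.5, -10.8, 3.5]
grip_width: 12.9
```

Request:
{"name": "arm_command", "arguments": {
  "deltas": [
    [0, 0, 0, 0],
    [0, 0, 0, 0],
    [0, 0, 0, -8],
    [0, 0, 0, -8],
    [0, 0, 0, -8]
  ]
}}

```text
time: 50.0
tool_pos: [446.5, 178.6, 79.9]
tcp_rot: [-1.569, -0.0, -2.753]
contact_force: [-1.2, -5.8, 3.5]
grip_width: 12.0
```

Request:
{"name": "arm_command", "arguments": {
  "deltas": [
    [0, 0, 0, -8],
    [0, 0, 0, -8],
    [0, 0, 0, -8],
    [0, 0, 0, -8],
    [0, 0, 0, -8]
  ]
}}

```text
time: 50.5
tool_pos: [446.6, 178.6, 79.9]
tcp_rot: [-1.57, -0.001, -2.055]
contact_force: [-0.3, -6.5, 3.4]
grip_width: 11.7
```

Request:
{"name": "arm_command", "arguments": {
  "deltas": [
    [0, 0, 0, -8],
    [0, 0, 0, -8],
    [0, 0, 0, -8],
    [0, 0, 0, -1.5],
    [0, 0, 0, 0]
  ]
}}

```text
time: 51.0
tool_pos: [446.6, 178.6, 79.9]
tcp_rot: [-1.57, -0.002, -1.615]
contact_force: [-0.7, -7.0, 3.5]
grip_width: 11.8
```

Request:
{"name": "arm_command", "arguments": {
  "deltas": [
    [0, 0, 0, 0],
    [0, 0, 0, 0],
    [0, 0, 0, 0],
    [0, -0.03, 0, 0],
    [0, -0.04, 0, 0]
  ],
  "claw": 185
}}

```text
time: 51.5
tool_pos: [444.9, 179.5, 148.7]
tcp_rot: [-1.576, -0.001, -1.616]
contact_force: [0.8, 0.4, 0.6]
grip_width: 25.3
```

Request:
{"name": "arm_command", "arguments": {
  "deltas": [
    [0, -0.03, 0, 0],
    [0.04, 0, 0, 0],
    [0.04, 0, 0, 0],
    [0.04, 0, 0, 0],
    [0.039, 0, -0.002, 0]
  ],
  "claw": 120
}}

```text
time: 52.0
tool_pos: [437.0, 19.7, 179.6]
tcp_rot: [-1.57, 0.0, -1.615]
contact_force: [0.0, 0.6, -0.2]
grip_width: 48.5
```

Request:
{"name": "arm_command", "arguments": {
  "deltas": [
    [0, 0, 0, 0],
    [0, 0, 0, 0],
    [0, 0, 0, 0]
  ]
}}

```text
time: 52.3
tool_pos: [437.2, 21.7, 179.5]
tcp_rot: [-1.571, 0.0, -1.616]
contact_force: [0.1, -0.6, -0.1]
grip_width: 48.5
```

```bash
python3 - <<'E'
from h import *
p=cap('wrist'); q=cap('side'); go((438,45),80)
a=cv2.resize(p['img'][0:230,200:430],(598,598),interpolation=cv2.INTER_CUBIC)
b=cv2.resize(q['img'][180:250,200:270],(200,200)); o=np.zeros((598,800,3),np.uint8); o[:,:598]=a; o[:200,600:]=b
save({'img':o},'w12.png'); np.save('w12c.npy',p['c2w'])
for n in ('thermostat_grip','latch_grip'): print(find(p,n))
im=p['img'].astype(int); m=((im[...,0]>150)&(im[...,1]>130)&(im[...,2]<90)).astype(np.uint8); m[230:]=0
n,l,st,c=cv2.connectedComponentsWithStats(m); i=1+np.argmax(st[1:,4]) if n>1 else 0; print(st[i])
E
```

```text
at [437.2  22.  179.5] yaw -1.614 tool delta mm [-23.   99.5  -0.2] W 48.8
[(0.79, array([427.,  50., 119.]))]
[(0.72, array([ 700.8, -298.9,   27.6])), (0.59, array([452.5, 165.5,  63. ]))]
[312   0  15  43 546]
```

View pics/w12.png

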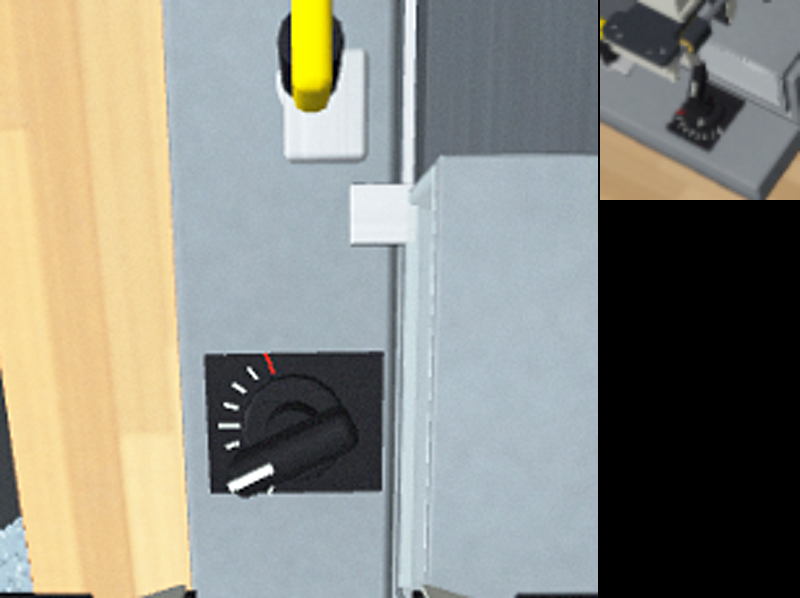

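```bash
python3 - <<'E'
from h import *
p=cap('wrist'); k=lambda x,y:(200+x/2.6,y/2.6)
a=ray(p,k(234,489),128); b=ray(p,k(350,420),128); b2=ray(p,k(356,430),120)
print('tip',a,'far',b,b2,'mid',(a+b)/2,'len',np.linalg.norm(a-b),'ang',np.degrees(np.arctan2(a[1]-b[1],a[0]-b[0])))
w1=ray(p,k(231,490),128);w2=ray(p,k(272,468),128);print('white line ang',np.degrees(np.arctan2(w1[1]-w2[1],w1[0]-w2[0])))
for z in (55,65,75): print('hub',z,ray(p,k(292,428),z))
print('red mark',ray(p,k(270,363),53), 'plate c',ray(p,k(295,422),52))
go((438,46),85)
E
```

```text
tip [415.3  36.3 128. ] far [454.3  57.5 128. ] [456.7  52.9 120. ] mid [434.8  46.9 128. ] len 44.38963843060675 ang -151.47195060372485
white line ang -154.09349200048564
hub 55 [433.9  44.8  55. ]
hub 65 [434.1  46.3  65. ]
hub 75 [434.3  47.8  75. ]
red mark [426.   72.1  53. ] plate c [435.2  46.8  52. ]
at [437.2  21.8 179.5] yaw -1.615 tool delta mm [-24.2  94.5  -0.2] W 48.5
```

Request:
{"name": "arm_command", "arguments": {
  "deltas": [
    [-0.0246, 0, -0.0034, 0],
    [0, 0, 0, -8.54],
    [0, 0, 0, -8.54],
    [0, 0, 0, -8.54],
    [0, 0, 0, -8.54]
  ]
}}

```text
time: 53.05
tool_pos: [434.9, 46.2, 179.5]
tcp_rot: [-1.571, -0.0, -1.013]
contact_force: [-0.9, 0.1, 0.6]
grip_width: 48.8
```

Request:
{"name": "arm_command", "arguments": {
  "deltas": [
    [0, 0, 0, -8.54],
    [0, 0, 0, -8.54],
    [0, 0, 0, -8.54],
    [0, 0, 0, -8.54],
    [0, 0, 0, -8.54]
  ]
}}

```text
time: 53.55
tool_pos: [434.9, 46.2, 179.5]
tcp_rot: [-1.571, 0.0, -0.268]
contact_force: [0.6, -0.2, 0.2]
grip_width: 48.4
```

Request:
{"name": "arm_command", "arguments": {
  "deltas": [
    [0, 0, 0, -8.54],
    [0, 0, 0, -8.54],
    [0, 0, 0, -8.54],
    [0, 0, 0, -8.54],
    [0, 0, 0, -8.54]
  ]
}}

```text
time: 54.05
tool_pos: [434.9, 46.2, 179.5]
tcp_rot: [-1.571, -0.0, 0.478]
contact_force: [-0.0, 0.9, 0.3]
grip_width: 48.4
```

Request:
{"name": "arm_command", "arguments": {
  "deltas": [
    [0, 0, 0, 0],
    [0, 0, 0, 0]
  ]
}}

```text
time: 54.25
tool_pos: [434.9, 46.0, 179.5]
tcp_rot: [-1.571, -0.0, 0.467]
contact_force: [-0.7, 0.3, -0.6]
grip_width: 48.5
```

```bash
python3 -c "
from h import *
go((434.8,46.6),79.5)"
```

```text
at [434.9  46.  179.5] yaw 0.467 tool delta mm [  0.2 100.    0.6] W 48.5
```

Yaw 0.467 (27°), as wanted. Descend, grip and turn +98° with small overshoot.

Request:
{"name": "arm_command", "arguments": {
  "deltas": [
    [0, 0.04, 0, 0],
    [0, 0.04, 0, 0],
    [0, 0.02, 0, 0],
    [0, 0, 0, 0],
    [0, 0, 0, 0]
  ]
}}

```text
time: 54.75
tool_pos: [435.3, 45.7, 80.0]
tcp_rot: [-1.571, -0.0, 0.469]
contact_force: [0.2, -0.1, 0.5]
grip_width: 49.0
```

Request:
{"name": "arm_command", "arguments": {
  "deltas": [
    [0, 0, 0, 0],
    [0, 0, 0, 0],
    [0, 0, 0, 0],
    [0, 0, 0, 0],
    [0, 0, 0, 0]
  ],
  "claw": 255
}}

```text
time: 55.25
tool_pos: [434.9, 45.8, 79.8]
tcp_rot: [-1.571, -0.0, 0.47]
contact_force: [-4.7, 4.0, 3.9]
grip_width: 13.3
```

Request:
{"name": "arm_command", "arguments": {
  "deltas": [
    [0, 0, 0, 0],
    [0, 0, 0, 0],
    [0, 0, 0, 8],
    [0, 0, 0, 8],
    [0, 0, 0, 8]
  ]
}}

```text
time: 55.75
tool_pos: [434.8, 45.8, 79.8]
tcp_rot: [-1.571, -0.0, 0.046]
contact_force: [-2.5, 1.9, 4.9]
grip_width: 12.6
```

Request:
{"name": "arm_command", "arguments": {
  "deltas": [
    [0, 0, 0, 8],
    [0, 0, 0, 8],
    [0, 0, 0, 8],
    [0, 0, 0, 8],
    [0, 0, 0, 8]
  ]
}}

```text
time: 56.25
tool_pos: [434.8, 45.6, 79.8]
tcp_rot: [-1.571, -0.0, -0.652]
contact_force: [-2.0, 0.1, 5.2]
grip_width: 13.0
```

Request:
{"name": "arm_command", "arguments": {
  "deltas": [
    [0, 0, 0, 8],
    [0, 0, 0, 8],
    [0, 0, 0, 8],
    [0, 0, 0, 0],
    [0, 0, 0, 0]
  ]
}}

```text
time: 56.75
tool_pos: [434.7, 45.5, 79.8]
tcp_rot: [-1.571, -0.0, -1.065]
contact_force: [-3.6, -0.2, 5.3]
grip_width: 12.8
```

```bash
python3 -c "
from h import *
go((434.8,46.6),79.5); o=bot.get_obs(); print(o['moment'],o['contact_force'],o['tau'][5])"
```

```text
at [434.7  45.5  79.8] yaw -1.065 tool delta mm [-0.9  0.3  0.6] W 12.8
[ 0.05020959  0.41175642 -0.01641226] [-3.56520768 -0.23415245  5.26285414] 0.05536487675271928
```

Request:
{"name": "arm_command", "arguments": {
  "deltas": [
    [0, 0, 0, 4],
    [0, 0, 0, 4],
    [0, 0, 0, 0],
    [0, 0, 0, 0]
  ]
}}

```text
time: 57.15
tool_pos: [434.6, 45.5, 79.8]
tcp_rot: [-1.571, -0.0, -1.205]
contact_force: [-3.0, 0.3, 6.3]
grip_width: 12.6
```

```bash
python3 -c "
from h import *
o=bot.get_obs(); print(o['moment'],o['tau'][5],o['tcp_rot'])"
```

```text
[-0.03534902  0.44391561 -0.06449725] 0.007440346525982022 [-1.57125599e+00 -2.43105267e-04 -1.20495358e+00]
```

Request:
{"name": "arm_command", "arguments": {
  "deltas": [
    [0, 0, 0, 3],
    [0, 0, 0, 2],
    [0, 0, 0, 0],
    [0, 0, 0, 0]
  ]
}}

```text
time: 57.55
tool_pos: [434.7, 45.1, 79.8]
tcp_rot: [-1.571, -0.001, -1.29]
contact_force: [-2.4, -1.1, 5.1]
grip_width: 13.1
```

```bash
python3 -c "
from h import *
o=bot.get_obs(); print(o['moment'],o['tau'][5],o['tcp_rot'])"
```

```text
[-0.2494415   0.47412094  0.65496285] 0.6923951022326946 [-1.57143011e+00 -1.23610499e-03 -1.29024920e+00]
```

The moment jumped to 0.65 N m, so the end stop is reached. Release and lift.

Request:
{"name": "arm_command", "arguments": {
  "deltas": [
    [0, 0, 0, 0],
    [0, 0, 0, 0],
    [0, 0, 0, 0],
    [0, 0, 0, 0],
    [0, -0.03, 0, 0]
  ],
  "claw": 150
}}

```text
time: 58.05
tool_pos: [432.4, 45.8, 107.2]
tcp_rot: [-1.578, 0.003, -1.292]
contact_force: [0.4, 0.1, 0.7]
grip_width: 37.8
```

Request:
{"name": "arm_command", "arguments": {
  "deltas": [
    [0, -0.04, 0, 0],
    [0, -0.03, 0, 0],
    [0.03, 0, 0, 0],
    [0, 0, 0, 0],
    [0, 0, 0, 0]
  ]
}}

```text
time: 58.55
tool_pos: [442.9, 16.7, 179.2]
tcp_rot: [-1.571, 0.001, -1.294]
contact_force: [-0.5, 0.5, -1.0]
grip_width: 37.8
```

```bash
python3 - <<'E'
from h import *
p=cap('wrist'); go((434.8,46.6)); im=p['img']; save(p,'end.png')
c=proj(p,[[434.8,46.6,128]])[0]; print(c)
hsv=cv2.cvtColor(im,cv2.COLOR_RGB2HSV)
red=((hsv[...,0]<8)|(hsv[...,0]>172))&(hsv[...,1]>150)&(hsv[...,2]>100)
wh=(hsv[...,1]<40)&(hsv[...,2]>225)
Y,X=np.mgrid[:400,:640]; near=np.hypot(X-c[0],Y-c[1])<50
v,u=np.nonzero(red&near); print('red px',len(u), ray(p,(u.mean(),v.mean()),53) if len(u) else '')
n,l,st,ce=cv2.connectedComponentsWithStats((wh&near).astype(np.uint8))
for i in range(1,n):
  if st[i,4]>4:
    r=ray(p,ce[i],127); print(st[i],r, 'ang from axis',np.degrees(np.arctan2(r[1]-46.2,r[0]-434.8)).round(1),'dist',np.hypot(r[1]-46.2,r[0]-434.8).round(1))
E
```

```text
at [442.6  17.1 179. ] yaw -1.293 tool delta mm [-30.5   0.    0.6] W 37.8
[316.62866719 167.83139816]
red px 14 [425.2  72.5  53. ]
[293 141   5   4   6] [411.7  62.  127. ] ang from axis 145.6 dist 28.0
[313 142   5  19  63] [429.9  59.6 127. ] ang from axis 110.1 dist 14.3
[289 148   7   4  10] [410.8  55.7 127. ] ang from axis 158.4 dist 25.8
[289 157   5   1   5] [411.6  49.4 127. ] ang from axis 172.1 dist 23.4
[290 164   5   2   5] [414.   43.4 127. ] ang from axis -172.3 dist 21.0
[299 175   4   5   5] [423.7  35.  127. ] ang from axis -134.7 dist 15.8
```

```bash
python3 -c "
from h import *
print(job.close_job())"
```

```text
the job is handed in; nothing more can be done
None
```

The job is done and handed in at about 59 s of the 210 s allowed: all four steel caps are stacked in the box, which is shut and locked, and the thermostat is at its end stop. The hand-in gives no verdict.

**What I did, in order:**
- Turned the latch about 1.55 rad clockwise and slid the hood about 170 mm to its stop.
- Nested the four steel caps on the seat ring. I left the coloured look-alikes, the tape and the screwdriver alone.
- Slid the hood back to its stop, turned the latch back about 1.56 rad, and turned the thermostat clockwise until the torque rose at its stop.

**What the last checks showed:**
- **Stack:** in three camera views before the hood was closed, the top rim lay on the outline predicted for a level, centred stack of four. The last three caps also touched down at the expected heights. I could not see the stack once the hood was shut.
- **Hood:** the handle ended within 0.1 mm of its starting position along the track, with 7.5 N of push against the stop.
- **Latch:** a wrist view after release showed the wing back along the track.
- **Thermostat:** the pointer was at 110.1° and the red mark at about 110°.

**What failed or disagreed:**
- The first latch grasp closed on nothing. A touch on the hood top put the real fingertips about 31 mm behind the reported TCP, not 8 mm ahead of it. I allowed for that in every later grasp.
- One cap was about 3 cm from where I first measured it, presumably knocked. I measured it again before picking it up.

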